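Start the canteen pot warmer

TASK

Get the pot warmer ready for service: set the loose lid gently on its empty pot so that it sits flat on the rim, then turn the dial anticlockwise all the way to its stop and from there count exactly four clicks clockwise. When the dial is set, press the upper end of the red rocker switch until it snaps over to on, and leave the plates, sauce bottle and bread basket as they stand.

Things in the scene. Friction and masses are not known exactly. Their poses are not given: they have to be found in the camera images.
- warmer: the pot warmer, a fixed steel box 260 mm wide (its y), about 335 mm deep (its x). Origin on the counter under its middle, z up. Its control panel is on its own -x side; it stands turned by a yaw of -2.35 to -1.95 rad, so the panel looks to the robot's left (+y) and somewhat away from it. Behind the panel is a level deck 140 mm high, own x from -50 to 170 mm, with a round pot in it
- panel_mid (a point): middle of the sloped black control panel, 100 mm above the counter; axes are the warmer's. The panel is 140 mm long up the slope, 260 mm wide, and rises at 35 degrees towards the pot: in the warmer's frame its outward normal is (-0.574, 0, 0.819), up-slope (0.819, 0, 0.574). To one facing it the dial is 60 mm left (+y) of this point, the rocker 70 mm right (-y)
- pot_rim (a point): centre of the pot's mouth at the height of the rim's top, 152 mm above the counter (at +60 mm on the warmer's x). The rim is a ring of inner radius 77 mm and outer radius 88 mm, standing 12 mm above the deck; its axes are the warmer's
- lid: the loose round metal lid, about 0.35 kg, lying upright (z up) on the counter to one side of the warmer. Origin at the centre of the underside of its lip. Lip: radius 66 mm, 8 mm high; above it a flange of radius 92 mm, 5 mm thick, then a low dome. On the pot, the flange rests on the rim, the lip hangs inside, and this origin is 8 mm below the rim's top
- lid_knob (a point): middle of the lid's black cylindrical knob, 32 mm in diameter and 30 mm high, 57 mm above the lid's origin; the knob's top is 72 mm above it
- dial (a joint): angle of the dial in rad: 0 at the anticlockwise stop, growing clockwise as seen facing the panel, to 4.54 at the other stop. It springs to rest at every multiple of 0.349 rad (20 degrees): click k is at 0.349 k, the stop being k = 0; past halfway between two clicks it springs on to the next. About 0.06 N m turns it over a click. It starts 5 to 7 clicks from the stop
- dial_grip (a point): point on the dial's axis, 22 mm off the panel. z: the axis, outward; x: along the bar towards its red pointer line, turning with the dial. Grip: a white bar 46 mm long (x), 12 mm thick (y), from 6 to 34 mm off the panel, on a grey disc of radius 24 mm. Dots 35 mm from the axis mark the clicks: a large red one (130 degrees anticlockwise of up-slope) the stop, then a white one each click
- rocker (a joint): angle of the red rocker switch in rad: 0 off (upper end stands out), 0.44 on (upper end in). Over-centre: past 0.22 it snaps by itself to the other side
- rocker_on_end (a point): point on the rocker's face near its upper end, the end to press (white line), 18 mm from its pivot. z: normal of the face; x: up the slope. Red plate 52 mm long up the slope, 30 mm wide, its pivot on the panel's surface. Off, this point is about 16 mm off the panel, on about 8 mm. About 4 N on it along the panel's inward normal tips it over
- plates: bystander: stack of five white plates, radius 88 mm, 40 mm high; origin at the centre of its underside. It stands on the other side of the warmer from the lid
- sauce: bystander: yellow sauce bottle, radius 28 mm, 140 mm high; origin at the centre of its underside
- basket: bystander: round bread basket, rim radius 72 mm, about 70 mm high with its rolls; origin at the centre of its underside
Mind the look-alikes: they are no part of the job. Of the things like the lid, leave any that is orange; of the rest the larger one is meant.

How it is judged:
By the outcome, as a careful person would: the job done as asked, in the order asked, and still so for the second after the job is handed in, with the robot touching nothing.
It also fails if it takes over 72 s, if anything falls off the work surface, if the arm or the gripper's body presses on something with over 40 N, if the wrist force passes 120 N, or if a joint passes its speed limit or range.

ROBOT

A 6-joint arm with a two-finger parallel gripper is mounted at the origin on the work surface. World frame = base frame: x ahead of the robot, y to its left, z up, the work surface at z = 0. Lengths are in m, angles in rad, forces in N, time in s.
With the tool pointing down it reaches from about 0.4 to 0.825 m from the base axis. Payload 7 kg.
Tool frame: the origin (TCP) lies at the very end of the fingers, on their centre line; the grasp point (between the pads) lies 19 mm behind it (grip_depth is the distance from the TCP to the grasp point, in m); z points along the fingers, y is the direction in which the jaws open and shut (so a half turn about z gives the same grasp; the last joint's range is limited). The gripper opens to 88 mm and grips with 3 to 60 N. Pads are 19 mm wide; open, the fingers measure 130 mm over their backs; the gripper's body (78 mm by 193 mm) begins 47 mm behind the grasp point.
Start: joints at [-0.844, 0.359, 0.012, 0, -1.224, -0.288], TCP at [0.287, -0.611, 0.198] pointing down, gripper open.
Joint ranges: [-3.07, 3.07], [-1.43, 2.12], [-1.02, 1.25], [-3.03, 1.67], [-3.05, -0], [-3.03, 3.03]. Speed limits (rad/s): [2.39, 2.39, 3.01, 3.14, 3.14, 3.14].

INTERFACE

Orientations are given as [roll, pitch, yaw] about the fixed x, y, z axes, in that order (R = Rz(yaw) Ry(pitch) Rx(roll)).
In Python, from station import get_state, grab_frame, get_calibration, job_done, grip_depth gives the robot as it stands. The module is installed in compiled form; this text tells all that it offers.
- The arm moves only by the shell command python3 -m crank 'ROWS' [FORCE]. ROWS is JSON, a list of rows, each an object with "turn": the turn, a rotation vector about the tool's x, y, z each as a share of 2 pi rad, from -1 to 1, a list of three; "slide": the shift along the tool's x, y, z each as a share of 0.5 m, from -1 to 1, a list of three; "fingers": the opening, from -1 (shut) to 1 (fully open). A call has 1 to 5 rows; each row is the pose to reach, as a shift and turn from the pose commanded when the call began, along the tool's axes at that moment, turning the shorter way round; what a row does not reach only later rows make up. A row lasts 1/12 s, in which the tool goes at most 41.7 mm and 7.16 degrees, less where a joint would pass 70% of its speed; a pose out of reach is approached as far as the arm can. A call with a number of a shift or a turn outside -1 to 1 is refused whole. A call with a gripper value outside its range is refused whole. The fingers move at their own pace and stop on an object; FORCE is the grip in N (left out, the last holds). Time passes only in rows, so rows that repeat a pose let the fingers close. It gives the time, the measured TCP pose, the force and the opening at its end, in the units of the state.
- get_state(): the state, without advancing time (a new reading comes with each control period).
- grab_frame(name): name is "scene" or "top" or "wrist"; returns the picture (420x560x3 uint8, red, green, blue); there is no depth.
- get_calibration(name): a dict with "K" (3x3 intrinsics, pixels), "pose" (4x4, takes a point from camera to world coordinates). Camera axes: x right, y up, looking along -z (the intrinsics and any distortion apply to the point x, -y, -z); pixel columns grow to the right and rows downward; lengths in m; the calibration is good to about 2 mm. The wrist camera is an equidistant fisheye: a pixel r from the principal point sees the ray r / f radians off the axis. A picture is of the moment at which its call begins: read the wrist's pose just before it. get_calibration takes no time and is no camera call; for the wrist camera it gives the pose at the moment of the call.
- job_done(): hands the job in, once; it reports no verdict.
The state is a dict: "t": time; "q": joint angles; "qd": joint speeds; "joint_efforts": joint torques, N m; "eef_pos": TCP position; "ee_rot": TCP orientation; "force": force on the tool from outside, world axes, zero at the start; "moment": the same for the moment, N m; "width": finger opening in m.
Only numpy, scipy, OpenCV 4.12 (cv2) and the standard library are available. Lean on these libraries where they do the work, as an engineer would, in place of code of your own. Each camera call takes 0.05 s, during which the arm holds its last target.

## Working session

There is one attempt and no reset: what is moved stays moved. The work goes in short steps, Python scripts to look and compute and a shell command to move; the robot and the scene stay as the last step left them, time stands still between calls to the robot, and variables do not carry over. Pictures are saved under pics/ and viewed, and the job is handed in when it is done.

```bash
mkdir -p pics; ls
python3 - <<'E'
from station import *
import cv2,json
print(get_state()); print(grip_depth)
for n in ["scene","top","wrist"]:
    c=get_calibration(n); print(n,c)
    f=grab_frame(n); cv2.imwrite(f"pics/{n}0.png",f[:,:,::-1])
E
```

```text
pics
{'t': 0.0, 'q': array([-8.43917529e-01,  3.59366614e-01,  1.10593444e-02, -3.41440827e-04,
       -1.22412623e+00, -2.88129921e-01]), 'qd': array([ 0.00057053,  0.0006673 , -0.00103936, -0.00118881, -0.00062156,
        0.00023668]), 'joint_efforts': array([-6.93799320e-04, -5.82724464e+01,  2.93061680e+01,  6.99759990e+00,
        6.99918033e-03, -1.43747975e-04]), 'eef_pos': array([ 0.28649624, -0.61057863,  0.19673764]), 'ee_rot': array([ 3.13993175e+00, -1.57516960e-04, -2.70295992e+00]), 'force': array([1.1161032 , 0.82288069, 0.21942445]), 'moment': array([-0.0153125 ,  0.00217093,  0.0046819 ]), 'width': 0.0875044075953529}
0.0188
scene {'K': array([[546.27481565,   0.        , 277.63583939],
       [  0.        , 546.27481565, 214.16504358],
       [  0.        ,   0.        ,   1.        ]]), 'pose': array([[-2.69082586e-01, -7.28514624e-01,  6.29969051e-01,
         1.49691300e+00],
       [ 9.63116685e-01, -2.04149588e-01,  1.75297450e-01,
         3.30652005e-01],
       [ 9.01165719e-04,  6.53903195e-01,  7.56577689e-01,
         1.35696927e+00],
       [ 0.00000000
[... 207 characters left out ...]
       ,   1.        ]]), 'pose': array([[-0.00485871,  0.99408247, -0.10851933,  0.31629331],
       [-0.99994666, -0.00581888, -0.00853301,  0.04630843],
       [-0.00911397,  0.10847208,  0.99405772,  1.48880172],
       [ 0.        ,  0.        ,  0.        ,  1.        ]])}
wrist {'K': array([[325.1922621 ,   0.        , 281.00456643],
       [  0.        , 325.1922621 , 207.90257323],
       [  0.        ,   0.        ,   1.        ]]), 'pose': array([[-0.42434755, -0.87159827, -0.24544981,  0.22089176],
       [ 0.90549883, -0.40815528, -0.11610834, -0.64228774],
       [ 0.00101819, -0.27152481,  0.9624309 ,  0.38338992],
       [ 0.        ,  0.        ,  0.        ,  1.        ]])}
```

View pics/scene0.png

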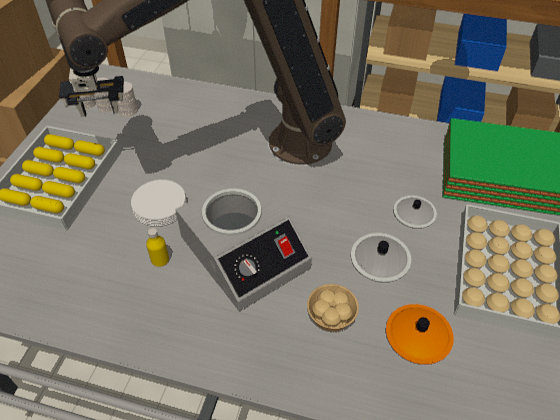

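View pics/top0.png

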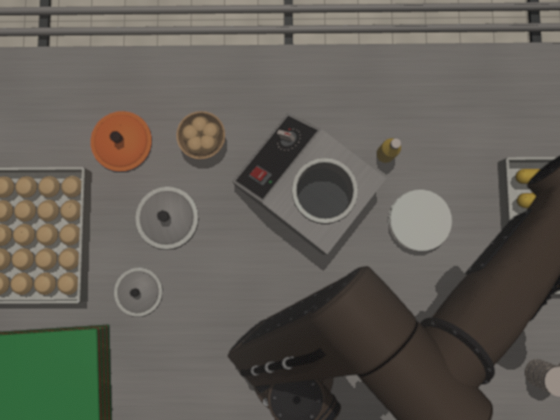

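View pics/wrist0.png

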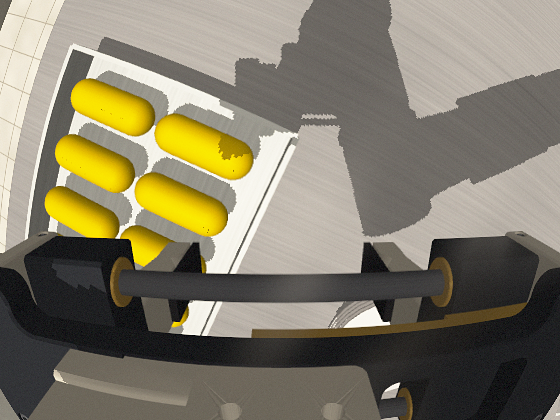

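The top view shows three lid-like things: a large silver lid (166,217), a small silver lid (138,292) and an orange lid (121,141). I choose the large silver one. The pot mouth is at (325,191), the dial at (288,137) and the rocker at (261,174). I'll crop closer to check.

```bash
cat > h.py <<'E'
import numpy as np, cv2
from station import *
from scipy.spatial.transform import Rotation as R
def ray(n,uv,cal=None):
    c=cal or get_calibration(n); K=c["K"];P=c["pose"]
    x=(uv[0]-K[0,2])/K[0,0]; y=(uv[1]-K[1,2])/K[1,1]
    if n=="wrist":
        r=np.hypot(x,y); s=np.sin(r)/r if r>1e-9 else 1
        d=np.array([x*s,-y*s,-np.cos(r)])
    else:
        d=np.array([x,-y,-1.]); d/=np.linalg.norm(d)
    return P[:3,3],P[:3,:3]@d
def onz(n,uv,z,cal=None):
    o,d=ray(n,uv,cal); return o+d*(z-o[2])/d[2]
def onplane(n,uv,p,nn,cal=None):
    o,d=ray(n,uv,cal); return o+d*(np.dot(np.array(p)-o,nn)/np.dot(d,nn))
def tri(n1,uv1,n2,uv2,c1=None,c2=None):
    o1,d1=ray(n1,uv1,c1);o2,d2=ray(n2,uv2,c2)
    A=np.stack([d1,-d2],1); s=np.linalg.lstsq(A,o2-o1,rcond=None)[0]
    a=o1+d1*s[0];b=o2+d2*s[1]; return (a+b)/2,np.linalg.norm(a-b)
def proj(n,p,cal=None):
    c=cal or get_calibration(n);K=c["K"];P=c["pose"]
    q=P[:3,:3].T@(np.array(p)-P[:3,3]); X=np.array([q[0],-q[1],-q[2]])
    if n=="wrist":
        r=np.hypot(X[0],X[1]);th=np.arctan2(r,X[2]);f=th/r
        return np.array([K[0,0]*X[0]*f+K[0,2],K[1,1]*X[1]*f+K[1,2]])
    return np.array([K[0,0]*X[0]/X[2]+K[0,2],K[1,1]*X[1]/X[2]+K[1,2]])
E
python3 - <<'E'
import cv2,numpy as np
t=cv2.imread('pics/top0.png');s=cv2.imread('pics/scene0.png')
def crop(im,x,y,w,h,k): return cv2.resize(im[y:y+h,x:x+w],None,fx=k,fy=k,interpolation=cv2.INTER_CUBIC)
a=crop(t,230,110,160,160,3.5);b=crop(t,100,170,120,150,3.5)
h=min(a.shape[0],b.shape[0]);
cv2.imwrite('pics/ct.png',cv2.resize(a,(590,590)));cv2.imwrite('pics/ctl.png',crop(t,100,180,120,80,5))
cv2.imwrite('pics/cs.png',crop(s,170,180,150,140,4.2));cv2.imwrite('pics/csl.png',crop(s,335,190,110,100,5))
E
```

```text
(no output)
```

View pics/ct.png

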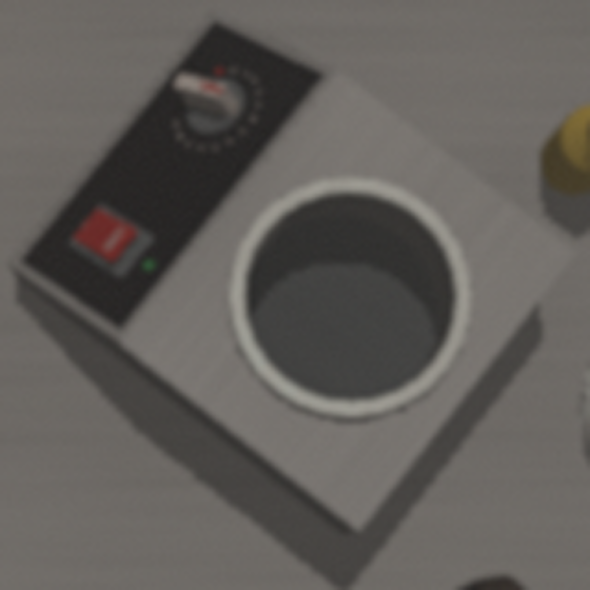

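View pics/ctl.png

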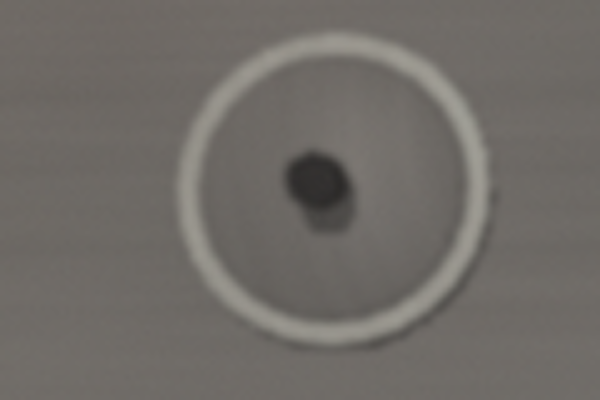

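View pics/cs.png

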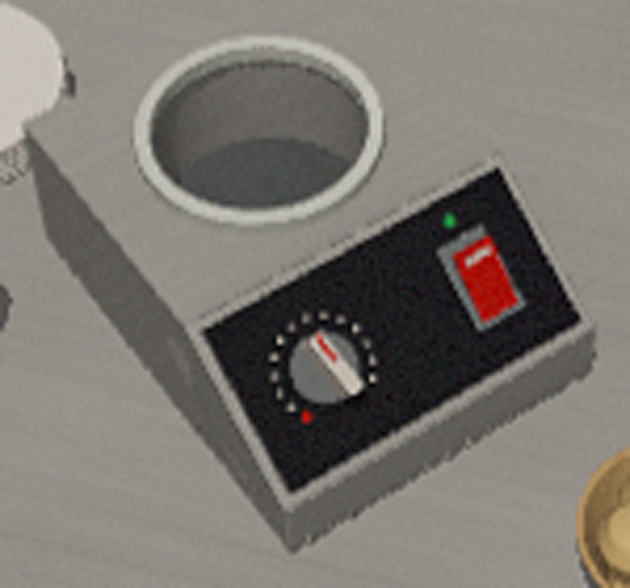

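View pics/csl.png

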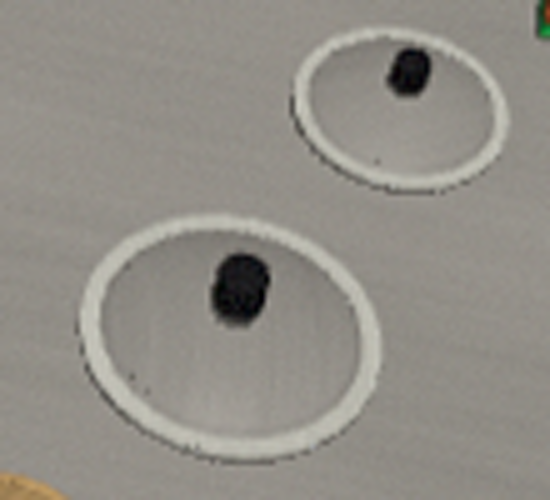

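Run:
```python
from h import *
from scipy.optimize import least_squares
def fit(n,box,thr,z,nm):
    im=cv2.imread(f'pics/{n}0.png'); x,y,w,h=box
    g=cv2.cvtColor(im,cv2.COLOR_BGR2GRAY)[y:y+h,x:x+w]
    g=cv2.resize(g,None,fx=4,fy=4,interpolation=cv2.INTER_CUBIC)
    m=(g>thr).astype('uint8')
    cs,hi=cv2.findContours(m,cv2.RETR_CCOMP,cv2.CHAIN_APPROX_NONE)
    i=max(range(len(cs)),key=lambda i:cv2.contourArea(cs[i]) if hi[0][i][3]<0 else 0)
    ch=[j for j in range(len(cs)) if hi[0][j][3]==i]
    L=[('out',i)]
    if ch: L.append(('in',max(ch,key=lambda j:cv2.contourArea(cs[j]))))
    for lab,j in L:
        c=(cs[j][:,0]+.5)/4-.5+[x,y]
        p=np.array([onz(n,q,z)[:2] for q in c])
        f=lambda v:np.hypot(p[:,0]-v[0],p[:,1]-v[1])-v[2]
        r=least_squares(f,[*p.mean(0),.08],loss='soft_l1',f_scale=.001)
        print(n,nm,lab,r.x.round(4),'rms',np.sqrt((f(r.x)**2).mean()).round(4))
for n,box,thr in [('top',(130,182,75,70),125),('scene',(345,228,75,60),190)]: fit(n,box,thr,.013,'lid')
for n,box,thr in [('top',(285,150,80,80),140),('scene',(195,182,75,60),190)]: fit(n,box,thr,.152,'pot')
# knob
for n,box in [('top',(150,200,36,36)),('scene',(370,232,25,30))]:
    im=cv2.imread(f'pics/{n}0.png'); x,y,w,h=box
    g=cv2.cvtColor(im,cv2.COLOR_BGR2GRAY)[y:y+h,x:x+w]
    m=(g<(60 if n=='top' else 60)).astype('uint8')
    k,l,s,c=cv2.connectedComponentsWithStats(m); j=1+s[1:,4].argmax()
    print(n,'knob',c[j]+[x,y],s[j])
```

```text
top lid out [0.4509 0.3673 0.0912] rms 0.0005
top lid in [0.4497 0.3672 0.0802] rms 0.0003
scene lid out [0.3832 0.5628 0.2928] rms 0.0025
scene lid in [0.4858 0.2873 0.002 ] rms 0.0007
top pot out [ 0.509  -0.086   0.0852] rms 0.0004
top pot in [ 0.5088 -0.0863  0.0795] rms 0.0004Traceback (most recent call last):
  File "<stdin>", line 20, in <module>
  File "<stdin>", line 15, in fit
  File "h.py", line 14, in onz
    o,d=ray(n,uv,cal); return o+d*(z-o[2])/d[2]
        ~~~^^^^^^^^^^
  File "h.py", line 5, in ray
    c=cal or get_calibration(n); K=c["K"];P=c["pose"]
             ~~~~~~~~~~~~~~~^^^
ValueError: time passes only in moves, steps and waits
```

```bash
python3 - <<'E'
import re
s=open('h.py').read()
s=s.replace("def ray(","import pickle,os\n_g=get_calibration\n_C={}\ndef get_calibration(n):\n    if n=='wrist': return _g(n)\n    if not _C:\n        if not os.path.exists('cal.pkl'): pickle.dump({k:_g(k) for k in('top','scene')},open('cal.pkl','wb'))\n        _C.update(pickle.load(open('cal.pkl','rb')))\n    return _C[n]\ndef ray(",1)
open('h.py','w').write(s)
E
python3 - <<'E'
from h import *
from scipy.optimize import least_squares
def fit(n,box,thr,z,nm):
    im=cv2.imread(f'pics/{n}0.png'); x,y,w,h=box
    g=cv2.cvtColor(im,cv2.COLOR_BGR2GRAY)[y:y+h,x:x+w]
    g=cv2.resize(g,None,fx=4,fy=4,interpolation=cv2.INTER_CUBIC)
    m=(g>thr).astype('uint8')
    cs,hi=cv2.findContours(m,cv2.RETR_CCOMP,cv2.CHAIN_APPROX_NONE)
    i=max(range(len(cs)),key=lambda i:cv2.contourArea(cs[i]) if hi[0][i][3]<0 else 0)
    ch=[j for j in range(len(cs)) if hi[0][j][3]==i]
    L=[('out',i)]
    if ch: L.append(('in',max(ch,key=lambda j:cv2.contourArea(cs[j]))))
    for lab,j in L:
        c=(cs[j][:,0]+.5)/4-.5+[x,y]
        p=np.array([onz(n,q,z)[:2] for q in c])
        f=lambda v:np.hypot(p[:,0]-v[0],p[:,1]-v[1])-v[2]
        r=least_squares(f,[*p.mean(0),.08],loss='soft_l1',f_scale=.001)
        print(n,nm,lab,r.x.round(4),'rms',np.sqrt((f(r.x)**2).mean()).round(4))
for thr in (165,175,182): fit('scene',(345,228,75,60),thr,.013,'lid')
for thr in (165,175,182): fit('scene',(195,182,75,60),thr,.152,'pot')
K=[]
for n,box in [('top',(150,200,36,36)),('scene',(370,232,25,30))]:
    im=cv2.imread(f'pics/{n}0.png'); x,y,w,h=box
    g=cv2.cvtColor(im,cv2.COLOR_BGR2GRAY)[y:y+h,x:x+w]
    m=(g<60).astype('uint8')
    k,l,s,c=cv2.connectedComponentsWithStats(m); j=1+s[1:,4].argmax()
    print(n,'knob',c[j]+[x,y],s[j]); K.append(c[j]+[x,y])
print(tri('top',K[0],'scene',K[1]), onz('top',K[0],.06),onz('scene',K[1],.06))
# warmer yaw: panel/deck edges (top view crop px /3.6875)
cv=lambda c:np.array([(c[0]+.5)/3.6875-.5+230,(c[1]+.5)/3.6875-.5+110])
a,b=onz('top',cv((325,73)),.14),onz('top',cv((122,327)),.14)
c,d=onz('top',cv((122,327)),.14),onz('top',cv((358,530)),.14)
print(a,b,np.linalg.norm(a-b)); v=a-b; print('y axis yaw',np.arctan2(v[1],v[0]), 'warmer yaw',np.arctan2(v[1],v[0])-np.pi/2)
v=d-c; print('len',np.linalg.norm(v),'yaw',np.arctan2(v[1],v[0]))
E
```

```text
scene lid out [0.4545 0.367  0.0905] rms 0.0006
scene lid in [0.4536 0.367  0.0803] rms 0.0005
scene lid out [0.4548 0.367  0.0895] rms 0.0007
scene lid in [0.4538 0.3671 0.0814] rms 0.0006
scene lid out [0.4554 0.3653 0.085 ] rms 0.0035
scene pot out [ 0.5132 -0.0846  0.0864] rms 0.0006
scene pot in [ 0.5139 -0.0845  0.0778] rms 0.0006
scene pot out [ 0.5134 -0.0844  0.0854] rms 0.0005
scene pot in [ 0.5137 -0.0846  0.0786] rms 0.0006
scene pot out [ 0.5133 -0.0843  0.0845] rms 0.0007
scene pot in [ 0.5136 -0.0847  0.0794] rms 0.0008
top knob [163.16483516 216.18681319] [ 8 11 12 11 91]
scene knob [382.72807018 247.11403509] [  8   9  11  13 114]
(array([0.4494098 , 0.36757417, 0.05002823]), np.float64(0.0006240768187688074)) [0.44842785 0.36565797 0.06      ] [0.45751533 0.36699405 0.06      ]
[ 0.6769072  -0.07160666  0.14      ] [0.48790666 0.07959984 0.14      ] 0.24204258024919847
y axis yaw -0.6747605205033952 warmer yaw -2.2455568472982916
len 0.22586295346360094 yaw -2.2897305288510523
```

```bash
cat > d.py <<'E'
# usage: d.py x y z [roll pitch yaw]: prints slide/turn shares from measured pose
import sys
from h import *
s=get_state(); a=[float(v) for v in sys.argv[1:]]
R0=R.from_euler('xyz',s['ee_rot']); 
sl=R0.inv().apply(np.array(a[:3])-s['eef_pos'])
rt=R.from_euler('xyz',a[3:6]) if len(a)>3 else R0
tv=(R0.inv()*rt).as_rotvec()
print('slide',(sl/.5).round(4).tolist(),'mm',(np.linalg.norm(sl)*1e3).round(1),'turn',(tv/2/np.pi).round(4).tolist(),'deg',np.degrees(np.linalg.norm(tv)).round(1))
E
python3 d.py .48 -.1 .34 3.14159 0 -2.703; python3 d.py 0.4525 .367 .25 3.14159 0 -2.703
```

```text
slide [-0.784, 0.7607, -0.2852] mm 564.5 turn [0.0002, -0.0, 0.0] deg 0.1
slide [-1.131, 1.6294, -0.1042] mm 993.1 turn [0.0002, -0.0, 0.0] deg 0.1
```

```bash
python3 -m crank '[{"turn":[0,0,0],"slide":[-0.78,0.76,-0.285],"fingers":1},{"turn":[0,0,0],"slide":[-0.78,0.76,-0.285],"fingers":1},{"turn":[0,0,0],"slide":[-0.78,0.76,-0.285],"fingers":1},{"turn":[0,0,0],"slide":[-0.78,0.76,-0.285],"fingers":1},{"turn":[0,0,0],"slide":[-0.78,0.76,-0.285],"fingers":1}]' 20; python3 d.py .48 -.1 .34 3.14159 0 -2.703
```

```text
t: 0.57
eef_pos: [0.3577, -0.4206, 0.2505]
ee_rot: [3.141, -0.0, -2.703]
force: [1.1, -0.4, 0.4]
width: 0.0877
slide [-0.4936, 0.4769, -0.1788] mm 354.6 turn [0.0001, -0.0, -0.0001] deg 0.0
```

```bash
python3 -m crank '[{"turn":[0,0,0],"slide":[-0.46,0.45,-0.17],"fingers":1},{"turn":[0,0,0],"slide":[-0.46,0.45,-0.17],"fingers":1},{"turn":[0,0,0],"slide":[-0.46,0.45,-0.17],"fingers":1},{"turn":[0,0,0],"slide":[-0.46,0.45,-0.17],"fingers":1},{"turn":[0,0,0],"slide":[-0.46,0.45,-0.17],"fingers":1}]'; python3 -m crank '[{"turn":[0,0,0],"slide":[-0.1,0.1,-0.03],"fingers":1},{"turn":[0,0,0],"slide":[-0.11,0.11,-0.04],"fingers":1},{"turn":[0,0,0],"slide":[-0.11,0.11,-0.04],"fingers":1},{"turn":[0,0,0],"slide":[-0.11,0.11,-0.04],"fingers":1},{"turn":[0,0,0],"slide":[-0.11,0.11,-0.04],"fingers":1}]'
python3 - <<'E'
from h import *
s=get_state();c=get_calibration('wrist');f=grab_frame('wrist')
pickle.dump(c,open('w1.pkl','wb'));cv2.imwrite('pics/w1.png',f[:,:,::-1]);print(s['eef_pos'],s['q'])
E
python3 d.py 0.4525 .367 .2 3.14159 0 -2.703
```

```text
t: 0.98
eef_pos: [0.4282, -0.2318, 0.3042]
ee_rot: [-3.142, 0.0, -2.703]
force: [1.6, -0.8, 0.1]
width: 0.0878
t: 1.4
eef_pos: [0.4544, -0.1602, 0.3233]
ee_rot: [3.141, -0.0, -2.702]
force: [-0.1, -0.2, 0.3]
width: 0.088
[ 0.45441605 -0.16024237  0.32333171] [ 7.02387892e-02 -2.66966823e-02 -1.78015629e-01 -1.52486579e-04
 -1.41994347e+00 -1.20098101e+00]
slide [-0.4456, 0.9571, 0.2464] mm 542.0 turn [0.0001, -0.0001, 0.0] deg 0.0
```

View pics/w1.png

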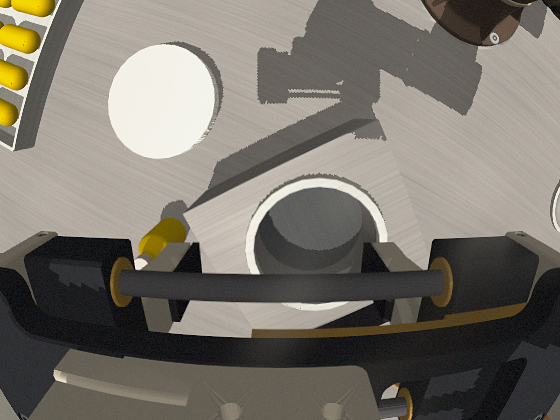

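```bash
python3 d.py 0.561 .418 .17 3.14159 0 -2.703; python3 -m crank '[{"turn":[0,0,0],"slide":[-0.67,0.9,0.29],"fingers":1},{"turn":[0,0,0],"slide":[-0.67,0.9,0.29],"fingers":1},{"turn":[0,0,0],"slide":[-0.67,0.9,0.29],"fingers":1},{"turn":[0,0,0],"slide":[-0.67,0.9,0.29],"fingers":1},{"turn":[0,0,0],"slide":[-0.67,0.9,0.29],"fingers":1}]';python3 d.py 0.561 .418 .17 3.14159 0 -2.703
```

```text
slide [-0.6854, 0.9572, 0.3062] mm 608.2 turn [0.0001, -0.0001, 0.0] deg 0.0
t: 1.87
eef_pos: [0.4947, 0.0372, 0.2708]
ee_rot: [3.142, -0.0, -2.706]
force: [1.3, -0.6, 0.7]
width: 0.0878
slide [-0.4418, 0.6344, 0.2015] mm 399.5 turn [0.0, -0.0, -0.0004] deg 0.2
```

```bash
python3 -m crank '[{"turn":[0,0,0],"slide":[-0.42,0.61,0.19],"fingers":1},{"turn":[0,0,0],"slide":[-0.42,0.61,0.19],"fingers":1},{"turn":[0,0,0],"slide":[-0.42,0.61,0.19],"fingers":1},{"turn":[0,0,0],"slide":[-0.42,0.61,0.19],"fingers":1},{"turn":[0,0,0],"slide":[-0.42,0.61,0.19],"fingers":1}]';python3 -m crank '[{"turn":[0,0,0],"slide":[-0.22,0.31,0.11],"fingers":1},{"turn":[0,0,0],"slide":[-0.22,0.31,0.11],"fingers":1},{"turn":[0,0,0],"slide":[-0.22,0.31,0.11],"fingers":1},{"turn":[0,0,0],"slide":[-0.22,0.31,0.11],"fingers":1},{"turn":[0,0,0],"slide":[-0.22,0.31,0.11],"fingers":1}]'
python3 - <<'E'
from h import *
s=get_state();c=get_calibration('wrist');f=grab_frame('wrist')
pickle.dump(c,open('w2.pkl','wb'));cv2.imwrite('pics/w2.png',f[:,:,::-1]);print(s['eef_pos'],s['q'])
f=grab_frame('scene');cv2.imwrite('pics/s2.png',f[:,:,::-1])
E
```

```text
t: 2.28
eef_pos: [0.5283, 0.2363, 0.2187]
ee_rot: [-3.141, -0.001, -2.705]
force: [1.2, 0.1, 0.4]
width: 0.0878
t: 2.7
eef_pos: [0.5625, 0.4239, 0.1622]
ee_rot: [-3.141, -0.002, -2.705]
force: [1.2, -0.3, -0.5]
width: 0.0875
[0.56254691 0.42390151 0.16217125] [ 9.21468811e-01  4.28863570e-01  3.76299394e-02 -1.30423380e-04
 -1.18189804e+00 -2.05522656e+00]
```

View pics/w2.png

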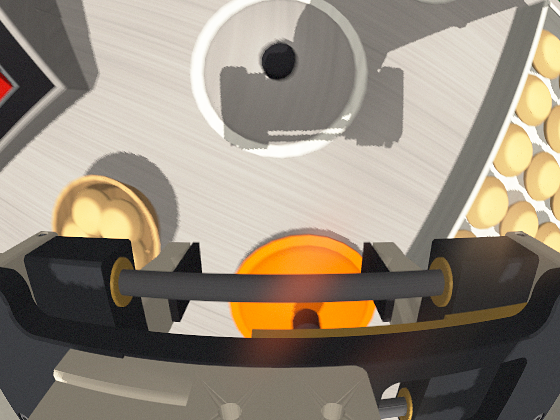

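The wrist view shows the big silver lid with its knob at (279,61) and its ring centred near (279,77). The orange lid is under the jaws, and the basket is at (105,215).

```bash
cat > m2.py <<'E'
from h import *
from scipy.optimize import least_squares
c=pickle.load(open('w2.pkl','rb')); im=cv2.imread('pics/w2.png'); g=cv2.cvtColor(im,cv2.COLOR_BGR2GRAY)
m=(g[35:85,255:305]<55).astype('uint8'); k,l,s,ce=cv2.connectedComponentsWithStats(m);j=1+s[1:,4].argmax();kb=ce[j]+[255,35];print('knob',kb,s[j])
for z in(.057,.072): print('knob at',z,onz('wrist',kb,z,c))
# ring outer edge: radial scan for outermost bright->darker
pts=[]
for a in np.radians(np.arange(0,360,4)):
    r=np.arange(60,105,.5); x=279+r*np.cos(a)*1.0;y=77+r*np.sin(a)
    ok=(y>=1)&(y<418)
    if ok.sum()<20: continue
    p=cv2.remap(g,x[ok].astype('f4'),y[ok].astype('f4'),cv2.INTER_LINEAR)[:,0].astype(float)
    b=np.where(p>225)[0]
    if len(b)==0: continue
    i=b[-1]
    if i+1<ok.sum(): pts.append((x[ok][i],y[ok][i]))
P=np.array([onz('wrist',q,.013,c)[:2] for q in pts])
f=lambda v:np.hypot(P[:,0]-v[0],P[:,1]-v[1])-v[2]
r=least_squares(f,[*P.mean(0),.08],loss='soft_l1',f_scale=.001);print('lid',r.x,len(P),np.abs(f(r.x)).mean())
E
python3 m2.py
```

```text
knob [278.24332978  61.05336179] [  7   8  33  37 937]
knob at 0.057 [0.45044886 0.36806661 0.057     ]
knob at 0.072 [0.45284051 0.36934408 0.072     ]
lid [0.450817   0.36734492 0.09181217] 48 0.0006975405639881868
```

```bash
python3 d.py 0.451 .3672 .13 3.14159 0 -2.703; python3 d.py 0.451 .3672 .046 3.14159 0 -2.703
```

```text
slide [0.2493, -0.0096, 0.0611] mm 128.4 turn [-0.0003, -0.0008, 0.0] deg 0.3
slide [0.2485, -0.0092, 0.2291] mm 169.0 turn [-0.0003, -0.0008, 0.0] deg 0.3
```

```bash
python3 -m crank '[{"turn":[0,0,0],"slide":[0.249,-0.0095,0.06],"fingers":1},{"turn":[0,0,0],"slide":[0.249,-0.0095,0.06],"fingers":1},{"turn":[0,0,0],"slide":[0.249,-0.0095,0.06],"fingers":1},{"turn":[0,0,0],"slide":[0.249,-0.0095,0.06],"fingers":1},{"turn":[0,0,0],"slide":[0.249,-0.0095,0.06],"fingers":1}]';python3 d.py 0.451 .3672 .046 3.14159 0 -2.703
```

```text
t: 3.22
eef_pos: [0.4495, 0.3624, 0.1341]
ee_rot: [-3.141, -0.002, -2.704]
force: [0.6, 0.2, 0.1]
width: 0.0877
slide [-0.0072, 0.0075, 0.1763] mm 88.3 turn [-0.0002, -0.0003, -0.0002] deg 0.2
```

```bash
python3 -m crank '[{"turn":[0,0,0],"slide":[-0.006,0.006,0.06],"fingers":1},{"turn":[0,0,0],"slide":[-0.006,0.006,0.1],"fingers":1},{"turn":[0,0,0],"slide":[-0.006,0.006,0.13],"fingers":1},{"turn":[0,0,0],"slide":[-0.006,0.006,0.13],"fingers":1},{"turn":[0,0,0],"slide":[-0.006,0.006,0.13],"fingers":1}]';python3 d.py 0.451 .3672 .046 3.14159 0 -2.703
```

```text
t: 3.63
eef_pos: [0.4534, 0.3691, 0.0693]
ee_rot: [-3.14, -0.001, -2.704]
force: [-1.0, 0.7, 0.2]
width: 0.0876
slide [0.0058, -0.0014, 0.0466] mm 23.5 turn [-0.0002, -0.0002, -0.0002] deg 0.1
```

```bash
python3 -m crank '[{"turn":[0,0,0],"slide":[0.005,-0.001,0.03],"fingers":1},{"turn":[0,0,0],"slide":[0.005,-0.001,0.046],"fingers":1},{"turn":[0,0,0],"slide":[0.005,-0.001,0.046],"fingers":1},{"turn":[0,0,0],"slide":[0.005,-0.001,0.046],"fingers":1}]' 20;python3 d.py 0.451 .3672 .046 3.14159 0 -2.703
```

```text
t: 3.97
eef_pos: [0.4508, 0.3685, 0.0472]
ee_rot: [-3.141, 0.0, -2.703]
force: [0.4, 0.9, 1.2]
width: 0.0876
slide [0.0008, -0.0025, 0.0025] mm 1.8 turn [-0.0, 0.0, -0.0] deg 0.0
```

```bash
for i in 1 2; do python3 -m crank '[{"turn":[0,0,0],"slide":[0,-0.001,0.002],"fingers":-1},{"turn":[0,0,0],"slide":[0,-0.001,0.002],"fingers":-1},{"turn":[0,0,0],"slide":[0,-0.001,0.002],"fingers":-1},{"turn":[0,0,0],"slide":[0,-0.001,0.002],"fingers":-1},{"turn":[0,0,0],"slide":[0,-0.001,0.002],"fingers":-1}]' 30;done
```

```text
t: 4.38
eef_pos: [0.4506, 0.3682, 0.046]
ee_rot: [3.141, 0.0, -2.703]
force: [0.3, 0.3, -0.6]
width: 0.0601
t: 4.8
eef_pos: [0.4507, 0.3676, 0.0447]
ee_rot: [-3.142, -0.0, -2.703]
force: [-1.1, -0.4, -0.2]
width: 0.0264
```

```bash
python3 -m crank '[{"turn":[0,0,0],"slide":[0,0,0],"fingers":-1},{"turn":[0,0,0],"slide":[0,0,0],"fingers":-1}]' 30
python3 - <<'E'
from h import *
s=get_state();c=get_calibration('wrist');f=grab_frame('wrist')
pickle.dump(c,open('w3.pkl','wb'));cv2.imwrite('pics/w3.png',f[:,:,::-1]);print(s['eef_pos'],s['width'],s['force'])
f=grab_frame('scene');cv2.imwrite('pics/s3.png',cv2.resize(f[180:320,320:480,::-1],None,fx=4,fy=4))
E
```

```text
t: 4.97
eef_pos: [0.4507, 0.3676, 0.0447]
ee_rot: [-3.142, -0.0, -2.703]
force: [-0.1, 1.2, 0.2]
width: 0.0129
[0.45073836 0.36759625 0.04470939] 0.012928706863126466 [-0.1174151   1.19359338  0.151513  ]
```

View pics/w3.png

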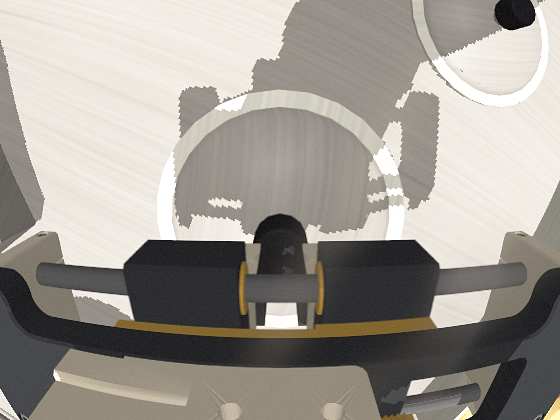

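View pics/s3.png

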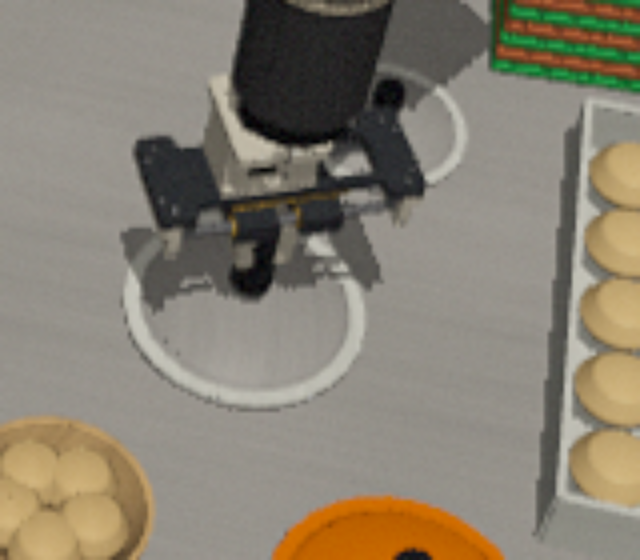

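Run:
```python
from h import *
c=pickle.load(open('w3.pkl','rb'))
for z in (.042,.072):
  for p in([.451,.367],[.4507,.3676]): print(z,p,proj('wrist',[*p,z],c),proj('scene',[*p,z]))
print(proj('wrist',[.4507,.3676,.0447],c))
for a in range(0,360,60): print(proj('wrist',[.451+.092*np.cos(np.radians(a)),.3672+.092*np.sin(np.radians(a)),.013],c).round())
c2=pickle.load(open('w2.pkl','rb'));print(proj('wrist',np.array([.5625,.4239,.1622]),c2))
print(c['pose'][:3,3])
```

```text
0.042 [0.451, 0.367] [280.92180883 237.97527444] [382.17541174 249.08905468]
0.042 [0.4507, 0.3676] [281.99858662 237.94998051] [382.38847155 249.05542471]
0.072 [0.451, 0.367] [280.88201875 258.00371952] [383.64493687 242.98107019]
0.072 [0.4507, 0.3676] [282.13203095 257.97512642] [383.8608972 242.9472855]
[282.00915491 239.52497953]
[233. 320.]
[346. 311.]
[406. 213.]
[340. 104.]
[203. 116.]
[159. 232.]
[282.03879505 239.51934322]
[0.38494479 0.336191   0.23127101]
```

```bash
python3 -m crank '[{"turn":[0,0,0],"slide":[0,0,0],"fingers":-1},{"turn":[0,0,0],"slide":[0,0,0],"fingers":-1},{"turn":[0,0,0],"slide":[0,0,0],"fingers":-1}]' 30
python3 - <<'E'
from h import *
s=get_state();f=grab_frame('wrist')
cv2.imwrite('pics/w4.png',cv2.resize(f[190:340,180:380,::-1],None,fx=3.5,fy=3.5));print(s['eef_pos'],s['width'],s['force'])
E
```

```text
t: 5.32
eef_pos: [0.4507, 0.3676, 0.0447]
ee_rot: [-3.142, 0.0, -2.703]
force: [-0.1, 1.3, 0.9]
width: 0.0005
[0.45073559 0.36761119 0.04473494] 0.0004606394075313129 [-0.120216    1.34511608  0.85775852]
```

View pics/w4.png

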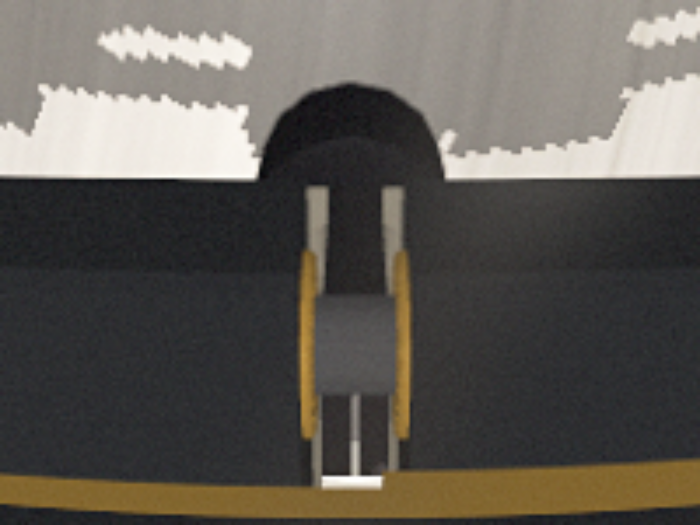

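Run:
```python
from h import *
f=grab_frame('scene');cv2.imwrite('pics/s4full.png',f[:,:,::-1]);cv2.imwrite('pics/s4.png',cv2.resize(f[205:295,340:430,::-1],None,fx=6.5,fy=6.5,interpolation=cv2.INTER_CUBIC))
f=grab_frame('top');cv2.imwrite('pics/t4.png',cv2.resize(f[150:300,90:290,::-1],None,fx=3.5,fy=3.5,interpolation=cv2.INTER_CUBIC))
```

```text
(no output)
```

View pics/s4.png

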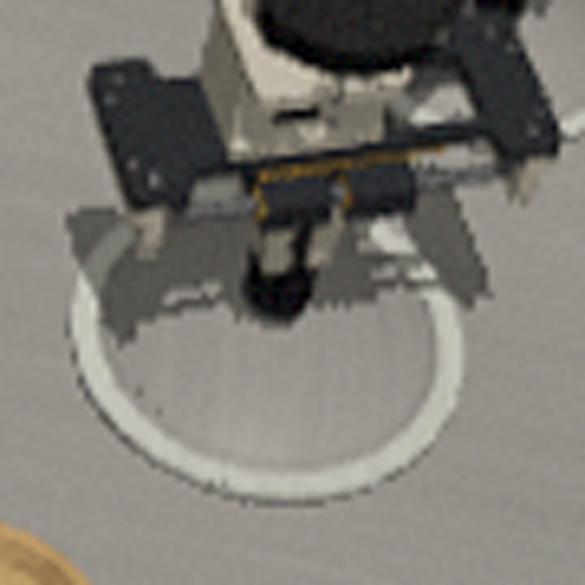

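View pics/t4.png

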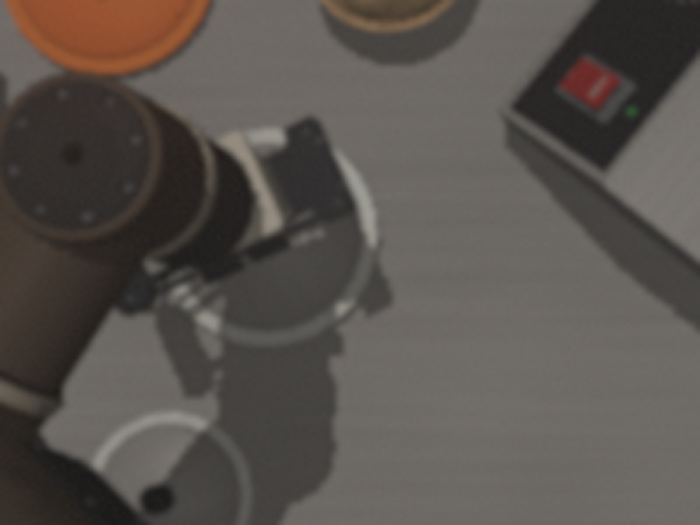

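Run:
```python
from h import *
c=pickle.load(open('w2.pkl','rb'))
Rt=R.from_euler('xyz',[-3.141,-.002,-2.705]);p=np.array([.5625,.4239,.1622])
for dz in (0,-.019,-.027,-.047,-.066):
  for dx in(.0095,-.0095):
    print(dz,dx,[proj('wrist',p+Rt.apply([dx,sy,dz]),c).round(0).tolist() for sy in (-.044,.044,-.065,.065)])
im=cv2.imread('pics/w2.png');cv2.imwrite('pics/w2c.png',cv2.resize(im[225:345,90:470],None,fx=2.1,fy=2.1,interpolation=cv2.INTER_CUBIC))
```

```text
0 0.0095 [[211.0, 225.0], [354.0, 225.0], [178.0, 224.0], [386.0, 224.0]]
0 -0.0095 [[213.0, 253.0], [351.0, 253.0], [181.0, 252.0], [383.0, 252.0]]
-0.019 0.0095 [[204.0, 235.0], [361.0, 235.0], [169.0, 235.0], [395.0, 235.0]]
-0.019 -0.0095 [[206.0, 266.0], [358.0, 266.0], [172.0, 265.0], [392.0, 265.0]]
-0.027 0.0095 [[200.0, 241.0], [364.0, 241.0], [164.0, 240.0], [400.0, 240.0]]
-0.027 -0.0095 [[203.0, 272.0], [361.0, 272.0], [168.0, 271.0], [396.0, 271.0]]
-0.047 0.0095 [[191.0, 256.0], [373.0, 256.0], [151.0, 254.0], [413.0, 254.0]]
-0.047 -0.0095 [[195.0, 290.0], [369.0, 290.0], [157.0, 288.0], [407.0, 288.0]]
-0.066 0.0095 [[180.0, 274.0], [385.0, 274.0], [136.0, 271.0], [428.0, 271.0]]
-0.066 -0.0095 [[185.0, 310.0], [379.0, 310.0], [144.0, 307.0], [421.0, 307.0]]
```

View pics/w2c.png

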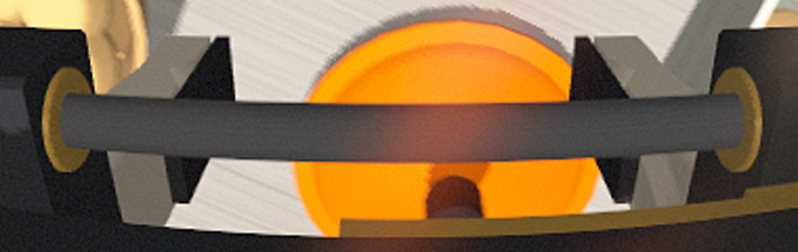

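Key finding: the real fingertip is about 27 mm short of the reported TCP along the tool axis. The pad corner at (200,243) in the wrist view matches that offset exactly, and the jaws shut just above the knob without touching it. From here I'll use tip = reported TCP − 27 mm.

```bash
for i in 1 2; do python3 -m crank '[{"turn":[0,0,0],"slide":[0,0,0],"fingers":1},{"turn":[0,0,0],"slide":[0,0,0],"fingers":1},{"turn":[0,0,0],"slide":[0,0,0],"fingers":1},{"turn":[0,0,0],"slide":[0,0,0],"fingers":1},{"turn":[0,0,0],"slide":[0,0,0],"fingers":1}]' 30;done; python3 -m crank '[{"turn":[0,0,0],"slide":[0,0,0.02],"fingers":1},{"turn":[0,0,0],"slide":[0,0,0.04],"fingers":1},{"turn":[0,0,0],"slide":[0,0,0.05],"fingers":0},{"turn":[0,0,0],"slide":[0,0,0.05],"fingers":-0.1},{"turn":[0,0,0],"slide":[0,0,0.05],"fingers":-0.1}]' 30
```

```text
t: 5.88
eef_pos: [0.4507, 0.3676, 0.0447]
ee_rot: [-3.142, -0.0, -2.703]
force: [0.2, 0.9, 0.2]
width: 0.0284
t: 6.3
eef_pos: [0.4507, 0.3676, 0.0447]
ee_rot: [-3.142, -0.0, -2.703]
force: [0.0, 0.9, -0.3]
width: 0.0616
t: 6.72
eef_pos: [0.4505, 0.3671, 0.0189]
ee_rot: [-3.141, -0.001, -2.703]
force: [-0.1, 1.6, 0.7]
width: 0.0655
```

```bash
for i in 1 2; do python3 -m crank '[{"turn":[0,0,0],"slide":[0,0,0],"fingers":-1},{"turn":[0,0,0],"slide":[0,0,0],"fingers":-1},{"turn":[0,0,0],"slide":[0,0,0],"fingers":-1},{"turn":[0,0,0],"slide":[0,0,0],"fingers":-1}]' 30;done
```

```text
t: 7.05
eef_pos: [0.4509, 0.3678, 0.02]
ee_rot: [3.141, 0.001, -2.703]
force: [0.1, -0.1, -0.6]
width: 0.0391
t: 7.38
eef_pos: [0.4508, 0.3676, 0.02]
ee_rot: [3.142, 0.0, -2.703]
force: [-0.6, -0.4, 3.1]
width: 0.0314
```

```bash
python3 -m crank '[{"turn":[0,0,0],"slide":[0,0,-0.06],"fingers":-1},{"turn":[0,0,0],"slide":[0,0,-0.12],"fingers":-1},{"turn":[0,0,0],"slide":[0,0,-0.2],"fingers":-1},{"turn":[0,0,0],"slide":[0,0,-0.28],"fingers":-1},{"turn":[0,0,0],"slide":[0,0,-0.36],"fingers":-1}]' 40
python3 -m crank '[{"turn":[0,0,0],"slide":[0,0,-0.1],"fingers":-1},{"turn":[0,0,0],"slide":[0,0,-0.1],"fingers":-1},{"turn":[0,0,0],"slide":[0,0,-0.1],"fingers":-1}]' 40
python3 d.py .5097 -.0855 .25 3.14159 0 -2.703
python3 - <<'E'
from h import *
s=get_state();f=grab_frame('wrist')
cv2.imwrite('pics/w5.png',f[:,:,::-1]);print(s['eef_pos'],s['width'],s['force'])
E
```

```text
t: 7.8
eef_pos: [0.4498, 0.3668, 0.2005]
ee_rot: [-3.141, -0.002, -2.703]
force: [1.8, 1.5, -5.3]
width: 0.031
t: 8.05
eef_pos: [0.4516, 0.3689, 0.253]
ee_rot: [3.138, 0.005, -2.703]
force: [0.1, 0.3, -3.8]
width: 0.0316
slide [0.281, -0.872, 0.0018] mm 458.1 turn [0.0005, 0.0008, 0.0] deg 0.4
[0.45159818 0.36885636 0.25302995] 0.03156956645528863 [ 0.12957733  0.25383753 -3.82770632]
```

View pics/w5.png

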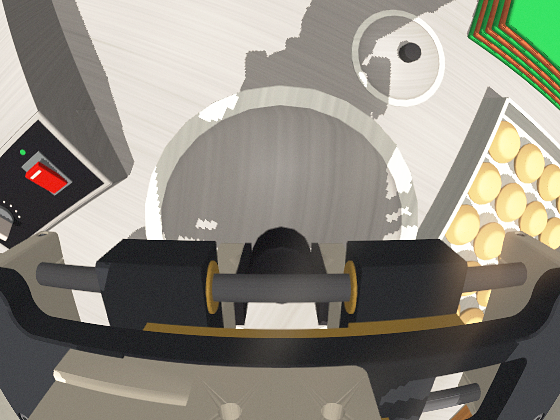

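The lid is held level and the weight reads about 3.8 N. Next I carry it to the pot.

```bash
python3 -m crank '[{"turn":[0,0,0],"slide":[0.02,-0.06,0],"fingers":-1},{"turn":[0,0,0],"slide":[0.04,-0.13,0],"fingers":-1},{"turn":[0,0,0],"slide":[0.065,-0.2,0],"fingers":-1},{"turn":[0,0,0],"slide":[0.09,-0.28,0],"fingers":-1},{"turn":[0,0,0],"slide":[0.115,-0.355,0],"fingers":-1}]' 40
python3 d.py .5097 -.0855 .25 3.14159 0 -2.703
python3 -m crank '[{"turn":[0,0,0],"slide":[0.025,-0.075,0],"fingers":-1},{"turn":[0,0,0],"slide":[0.05,-0.15,0],"fingers":-1},{"turn":[0,0,0],"slide":[0.075,-0.225,0],"fingers":-1},{"turn":[0,0,0],"slide":[0.1,-0.3,0],"fingers":-1},{"turn":[0,0,0],"slide":[0.12,-0.37,0],"fingers":-1}]' 40
python3 d.py .5097 -.0855 .25 3.14159 0 -2.703
```

```text
t: 8.52
eef_pos: [0.4723, 0.1801, 0.2464]
ee_rot: [-3.141, -0.005, -2.702]
force: [0.8, -0.0, -3.4]
width: 0.0314
slide [0.1584, -0.5125, -0.0062] mm 268.2 turn [-0.0001, -0.0009, 0.0001] deg 0.3
t: 8.93
eef_pos: [0.4963, -0.0127, 0.2467]
ee_rot: [3.14, -0.005, -2.703]
force: [2.2, 0.5, -3.5]
width: 0.0314
slide [0.0375, -0.1432, -0.0066] mm 74.1 turn [0.0002, -0.0007, -0.0] deg 0.3
```

```bash
python3 -m crank '[{"turn":[0,0,0],"slide":[0.02,-0.07,0],"fingers":-1},{"turn":[0,0,0],"slide":[0.035,-0.12,0],"fingers":-1},{"turn":[0,0,0],"slide":[0.042,-0.145,0],"fingers":-1},{"turn":[0,0,0],"slide":[0.042,-0.145,0],"fingers":-1},{"turn":[0,0,0],"slide":[0.042,-0.145,0],"fingers":-1}]' 40
python3 d.py .5097 -.0855 .25 3.14159 0 -2.703
python3 - <<'E'
from h import *
s=get_state();f=grab_frame('scene')
cv2.imwrite('pics/s6.png',cv2.resize(f[130:320,140:360,::-1],None,fx=3,fy=3));
s=get_state();c=get_calibration('wrist');f=grab_frame('wrist')
cv2.imwrite('pics/w6.png',f[:,:,::-1]);pickle.dump(c,open('w6.pkl','wb'));print(s['eef_pos'],s['q'])
E
```

```text
t: 9.35
eef_pos: [0.5086, -0.0857, 0.2467]
ee_rot: [3.139, -0.005, -2.705]
force: [-0.3, 0.4, -3.4]
width: 0.031
slide [-0.0021, -0.0005, -0.0067] mm 3.5 turn [0.0003, -0.0007, -0.0003] deg 0.3
[ 0.50888562 -0.08507348  0.24723485] [ 2.14442431e-01  6.72057290e-02 -2.50196639e-01 -9.88836546e-04
 -1.25746937e+00 -1.34732935e+00]
```

View pics/s6.png

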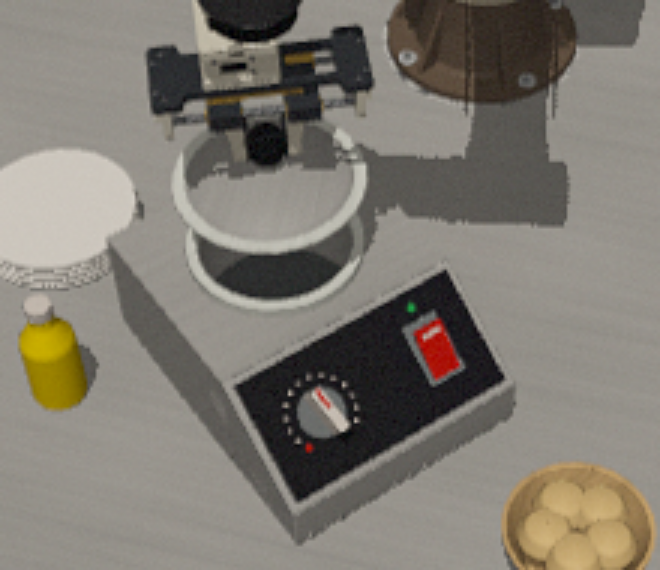

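View pics/w6.png

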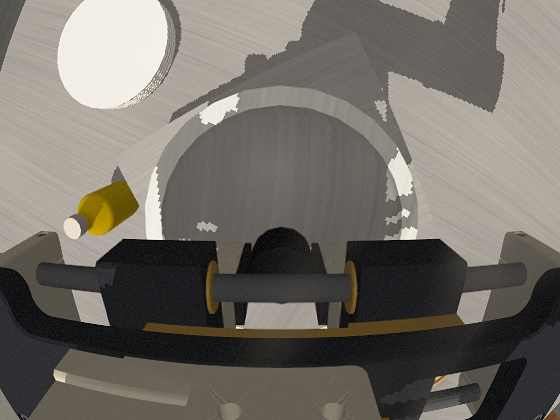

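The lid hangs level over the pot, with its edge close to concentric with the rim in the scene view. Next I lower it.

```bash
python3 -m crank '[{"turn":[0,0,0],"slide":[-0.001,0,0.04],"fingers":-1},{"turn":[0,0,0],"slide":[-0.001,0,0.08],"fingers":-1},{"turn":[0,0,0],"slide":[-0.001,0,0.11],"fingers":-1},{"turn":[0,0,0],"slide":[-0.001,0,0.13],"fingers":-1},{"turn":[0,0,0],"slide":[-0.001,0,0.14],"fingers":-1}]'
python3 d.py .5097 -.0855 .164 3.14159 0 -2.703
```

```text
t: 9.87
eef_pos: [0.5096, -0.084, 0.1779]
ee_rot: [3.141, -0.002, -2.702]
force: [-0.6, -0.3, -3.8]
width: 0.0312
slide [0.0009, -0.0028, 0.0278] mm 14.0 turn [0.0002, -0.0004, 0.0002] deg 0.2
```

```bash
python3 -m crank '[{"turn":[0,0,0],"slide":[0,0,0.007],"fingers":-1},{"turn":[0,0,0],"slide":[0,0,0.012],"fingers":-1},{"turn":[0,0,0],"slide":[0,0,0.016],"fingers":-1},{"turn":[0,0,0],"slide":[0,0,0.019],"fingers":-1}]'
python3 d.py .5097 -.0855 .164 3.14159 0 -2.703
```

```text
t: 10.2
eef_pos: [0.5111, -0.0847, 0.1707]
ee_rot: [-3.141, 0.001, -2.703]
force: [-0.5, -0.2, -3.4]
width: 0.0314
slide [0.0032, -0.0003, 0.0134] mm 6.9 turn [-0.0001, 0.0002, 0.0001] deg 0.1
```

```bash
python3 -m crank '[{"turn":[0,0,0],"slide":[0,0,0.003],"fingers":-1},{"turn":[0,0,0],"slide":[0,0,0.006],"fingers":-1},{"turn":[0,0,0],"slide":[0,0,0.008],"fingers":-1},{"turn":[0,0,0],"slide":[0,0,0.008],"fingers":-1}]'; python3 -m crank '[{"turn":[0,0,0],"slide":[0,0,0.002],"fingers":-1},{"turn":[0,0,0],"slide":[0,0,0.003],"fingers":-1},{"turn":[0,0,0],"slide":[0,0,0.003],"fingers":-1}]'
```

```text
t: 10.53
eef_pos: [0.5105, -0.0849, 0.1661]
ee_rot: [3.142, -0.0, -2.703]
force: [-0.2, -0.1, -4.3]
width: 0.0311
t: 10.78
eef_pos: [0.5106, -0.0848, 0.1646]
ee_rot: [3.142, -0.0, -2.703]
force: [-0.6, 0.6, -3.7]
width: 0.0311
```

```bash
python3 -m crank '[{"turn":[0,0,0],"slide":[0,0,0.002],"fingers":-1},{"turn":[0,0,0],"slide":[0,0,0.003],"fingers":-1},{"turn":[0,0,0],"slide":[0,0,0.003],"fingers":-1}]'; python3 -m crank '[{"turn":[0,0,0],"slide":[0,0,0.002],"fingers":-1},{"turn":[0,0,0],"slide":[0,0,0.002],"fingers":-1}]'
```

```text
t: 11.03
eef_pos: [0.5108, -0.0848, 0.1639]
ee_rot: [-3.141, 0.001, -2.703]
force: [-3.7, 1.9, 4.8]
width: 0.031
t: 11.2
eef_pos: [0.5109, -0.0849, 0.1639]
ee_rot: [-3.141, 0.001, -2.702]
force: [-7.1, 2.4, 12.1]
width: 0.0311
```

```bash
python3 -m crank '[{"turn":[0,0,0],"slide":[0,0,-0.002],"fingers":-1},{"turn":[0,0,0],"slide":[0,0,-0.003],"fingers":0.4},{"turn":[0,0,0],"slide":[0,0,-0.003],"fingers":0.4},{"turn":[0,0,0],"slide":[0,0,-0.003],"fingers":0.4},{"turn":[0,0,0],"slide":[0,0,-0.003],"fingers":0.4}]'; python3 -m crank '[{"turn":[0,0,0],"slide":[0,0,0],"fingers":0.4},{"turn":[0,0,0],"slide":[0,0,-0.03],"fingers":0.4},{"turn":[0,0,0],"slide":[0,0,-0.08],"fingers":0.4},{"turn":[0,0,0],"slide":[0,0,-0.14],"fingers":0.4},{"turn":[0,0,0],"slide":[0,0,-0.22],"fingers":0.4}]'
```

```text
t: 11.62
eef_pos: [0.5109, -0.0848, 0.1637]
ee_rot: [-3.141, 0.0, -2.703]
force: [0.4, 0.6, 1.2]
width: 0.0528
t: 12.03
eef_pos: [0.5093, -0.0848, 0.2729]
ee_rot: [3.14, -0.004, -2.703]
force: [1.1, 0.2, -1.3]
width: 0.0615
```

Run:
```python
from h import *
cv=lambda c,k,x,y:np.array([(c[0]+.5)/k-.5+x,(c[1]+.5)/k-.5+y])
for n,k,o,dial,rock,c4 in [('top',3.6875,(230,110),(216,105),(108,236),[(212,20),(325,73),(22,262),(122,327)]),('scene',4.2,(170,180),(324,367),(483,278),[(202,330),(498,166),(292,496),(582,322)])]:
    p=[onz(n,cv(q,k,*o),z) for q,z in((dial,.1),(rock,.1))]
    v=p[0]-p[1]; print(n,'dial',p[0],'rock',p[1],'L',np.linalg.norm(v),'yaw',np.arctan2(v[1],v[0])-np.pi/2)
    zs=(.06,.14,.06,.14) if n=='top' else (.14,.14,.06,.06)
    print([onz(n,cv(q,k,*o),z).round(4).tolist() for q,z in zip(c4,zs)])
pot=np.array([.5097,-.0855])
for yaw in(-2.2,-2.25,-2.3):
    c,s=np.cos(yaw),np.sin(yaw);M=np.array([[c,-s],[s,c]])
    print(yaw,'dial',pot+M@[-.16735,.06],'rock',pot+M@[-.16735,-.07])
```

```text
top dial [0.66323583 0.00834188 0.1       ] rock [0.56251518 0.09097431 0.1       ] L 0.13027958111690785 yaw -2.2578602769112077
[[0.7417, 0.0098, 0.06], [0.6769, -0.0716, 0.14], [0.5495, 0.1593, 0.06], [0.4879, 0.0796, 0.14]]
scene dial [0.66243186 0.00871838 0.1       ] rock [0.56150592 0.09148755 0.1       ] L 0.13052502312719358 yaw -2.25767260672985
[[0.6824, -0.067, 0.14], [0.4938, 0.0835, 0.14], [0.7405, 0.0098, 0.06], [0.5505, 0.1608, 0.06]]
-2.2 dial [0.65669545 0.01449181] rock [0.55159091 0.09099695]
-2.25 dial [0.66150925 0.00702013] rock [0.56035973 0.0886827 ]
-2.3 dial [ 0.6659436  -0.00068279] rock [0.56900193 0.08593309]
```

```bash
cat > g.py <<'E'
from h import *
yaw=-2.2565
xw=np.array([np.cos(yaw),np.sin(yaw),0]);yw=np.array([-np.sin(yaw),np.cos(yaw),0]);zw=np.array([0,0,1.])
n=-.5736*xw+.8192*zw;u=.8192*xw+.5736*zw
dial=np.array([.6625,.0078,.1]);rock=np.array([.5619,.0902,.1])
def tool(psi):  # tool z=-n, tool x = u rotated by psi deg anticlockwise (about n)
    x=R.from_rotvec(n*np.radians(psi)).apply(u); z=-n
    return R.from_matrix(np.stack([x,np.cross(z,x),z],1))
def go(p,rot):
    s=get_state();R0=R.from_euler('xyz',s['ee_rot']);sl=R0.inv().apply(np.array(p)-s['eef_pos']);tv=(R0.inv()*rot).as_rotvec()
    print('slide',(sl/.5).round(4).tolist(),'mm',(np.linalg.norm(sl)*1e3).round(1),'turn',(tv/2/np.pi).round(4).tolist(),'deg',np.degrees(np.linalg.norm(tv)).round(1))
TIP=.027
E
cat > gd.py <<'E'
# gd.py which off_n(real tip, m) off_x off_y psi  (offsets along tool x,y)
import sys
from g import *
b={'d':dial,'r':rock}[sys.argv[1]];o,ox,oy,psi=[float(v) for v in sys.argv[2:6]]
T=tool(psi);m=T.as_matrix()
p=b+n*(o-TIP)+m[:,0]*ox+m[:,1]*oy
print(p.round(4),T.as_euler('xyz').round(3)); go(p,T)
s=get_state();print('q',s['q'].round(2))
E
python3 gd.py d .15 -.04 0 10
```

```text
[0.7222 0.0918 0.1782] [ 3.021 -0.6   -2.044]
slide [-0.5363, 0.1386, 0.1876] mm 292.4 turn [0.0138, 0.0973, -0.0956] deg 49.4
q [ 0.21  0.06 -0.21 -0.   -1.31 -1.35]
```

```bash
python3 -m crank '[{"turn":[0.013,0.095,-0.095],"slide":[-0.53,0.14,0.18],"fingers":0.4},{"turn":[0.013,0.095,-0.095],"slide":[-0.53,0.14,0.18],"fingers":0.4},{"turn":[0.013,0.095,-0.095],"slide":[-0.53,0.14,0.18],"fingers":0.4},{"turn":[0.013,0.095,-0.095],"slide":[-0.53,0.14,0.18],"fingers":0.4},{"turn":[0.013,0.095,-0.095],"slide":[-0.53,0.14,0.18],"fingers":0.4}]';python3 gd.py d .15 -.04 0 10
```

```text
t: 12.45
eef_pos: [0.6641, 0.0432, 0.2089]
ee_rot: [3.1, -0.441, -2.243]
force: [1.6, -0.9, 2.2]
width: 0.0612
[0.7222 0.0918 0.1782] [ 3.021 -0.6   -2.044]
slide [-0.1605, -0.0302, -0.0089] mm 81.8 turn [0.0031, 0.0275, -0.0253] deg 13.5
q [ 0.45  0.59  0.26  0.15 -1.66 -1.15]
```

```bash
python3 -m crank '[{"turn":[0.003,0.024,-0.024],"slide":[-0.14,-0.03,-0.01],"fingers":0.4},{"turn":[0.003,0.024,-0.024],"slide":[-0.14,-0.03,-0.01],"fingers":0.4},{"turn":[0.003,0.024,-0.024],"slide":[-0.14,-0.03,-0.01],"fingers":0.4},{"turn":[0.003,0.024,-0.024],"slide":[-0.14,-0.03,-0.01],"fingers":0.4}]';python3 gd.py d .15 -.04 0 10
python3 - <<'E'
from h import *
s=get_state();c=get_calibration('wrist');f=grab_frame('wrist')
cv2.imwrite('pics/w7.png',f[:,:,::-1]);pickle.dump(c,open('w7.pkl','wb'))
f=grab_frame('scene');cv2.imwrite('pics/s7.png',f[:,:,::-1])
E
```

```text
t: 12.78
eef_pos: [0.7142, 0.0856, 0.1723]
ee_rot: [3.018, -0.59, -2.052]
force: [-0.3, -0.6, -0.3]
width: 0.0614
[0.7222 0.0918 0.1782] [ 3.021 -0.6   -2.044]
slide [-0.0087, -0.0059, -0.0209] mm 11.7 turn [0.0012, 0.0017, -0.0008] deg 0.8
q [ 0.5   0.8   0.47  0.21 -1.81 -1.03]
```

View pics/w7.png

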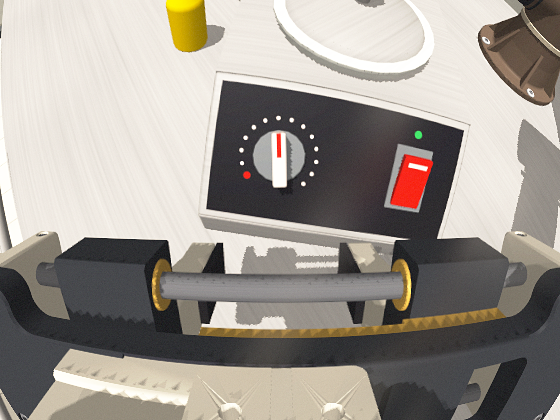

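View pics/s7.png

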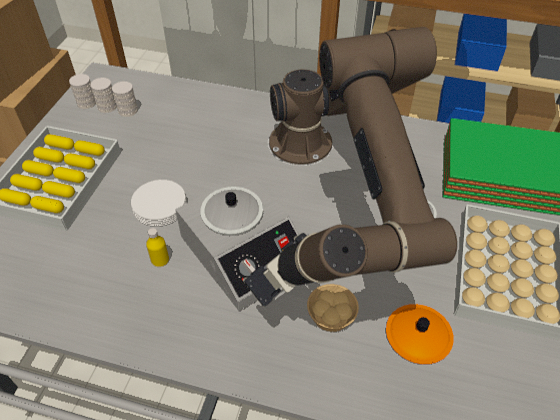

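The wrist view shows the dial disc at (279,157), its bar along the image vertical with the red pointer up, the stop dot at (247,175), and the rocker at (411,181) with its white line at (418,168). The scene view shows the lid flat on the pot.

```bash
cat > m7.py <<'E'
import sys
from g import *
from scipy.optimize import least_squares
tag=sys.argv[1]
c=pickle.load(open(f'{tag}.pkl','rb'));im=cv2.imread(f'pics/{tag}.png')
hsv=cv2.cvtColor(im,cv2.COLOR_BGR2HSV)
P0=dial
def pl(uv,h=0.): 
    p=onplane('wrist',uv,P0+n*h,n,c)-P0; return np.array([p@u,p@yw])*1e3
# expected dial center px
d0=proj('wrist',dial,c);print('exp dial px',d0)
x0,y0=(d0-55).astype(int); x0=max(x0,0);y0=max(y0,0)
sub=hsv[y0:y0+110,x0:x0+110]
w=((sub[...,2]>150)&(sub[...,1]<60)).astype('uint8')
k,l,s,ce=cv2.connectedComponentsWithStats(w)
dots=[ce[i]+[x0,y0] for i in range(1,k) if 3<=s[i,4]<=40 and s[i,2]<9 and s[i,3]<9]
red=((sub[...,1]>150)&((sub[...,0]<8)|(sub[...,0]>172))&(sub[...,2]>90)).astype('uint8')
k,l,s,ce=cv2.connectedComponentsWithStats(red)
reds=[(ce[i]+[x0,y0],s[i,4]) for i in range(1,k) if s[i,4]>8]
print('reds',[(r[0].round(1),r[1],pl(r[0]).round(1)) for r in reds])
D=np.array([pl(d) for d in dots])
r=np.hypot(*(D).T);D=D[(r>25)&(r<45)]
f=lambda v:np.hypot(D[:,0]-v[0],D[:,1]-v[1])-v[2]
q=least_squares(f,[0,0,35],loss='soft_l1');print('dots',len(D),'centre(u,y mm) r',q.x.round(2),'res',np.abs(f(q.x)).mean().round(2))
ctr=q.x[:2]
a=np.degrees(np.arctan2(D[:,1]-ctr[1],D[:,0]-ctr[0]));print('dot angles (from up-slope, +ccw=+y):',np.sort(a).round(1))
print('new dial', (dial+u*ctr[0]/1e3+yw*ctr[1]/1e3).round(4))
for rr in reds:
    for h in(0,.034):
        v=pl(rr[0],h)-ctr;print('red h',h,'r',np.hypot(*v).round(1),'ang',np.degrees(np.arctan2(v[1],v[0])).round(1))
E
python3 m7.py w7
python3 - <<'E'
import cv2
im=cv2.imread('pics/w7.png');cv2.imwrite('pics/w7c.png',cv2.resize(im[100:240,200:340],None,fx=4.2,fy=4.2,interpolation=cv2.INTER_CUBIC))
im=cv2.imread('pics/s7.png');cv2.imwrite('pics/s7c.png',cv2.resize(im[170:290,180:320],None,fx=4.2,fy=4.2,interpolation=cv2.INTER_CUBIC))
E
```

```text
exp dial px [277.27136726 157.48303259]
reds [(array([278.5, 145. ]), np.int32(92), array([11.6,  0.8])), (array([246.4, 174.5]), np.int32(50), array([-20.5,  25.9]))]
dots 13 centre(u,y mm) r [ 2.11 -0.79 34.99] res 0.04
dot angles (from up-slope, +ccw=+y): [-129.5 -109.5  -89.5  -69.5  -49.5  -29.3   -9.5   10.3   30.4   50.4
   70.5   90.4  110.5]
new dial [0.6608 0.007  0.1012]
red h 0 r 9.6 ang 9.6
red h 0.034 r 12.8 ang 9.5
red h 0 r 34.9 ang 130.3
red h 0.034 r 29.0 ang 123.1
```

View pics/w7c.png

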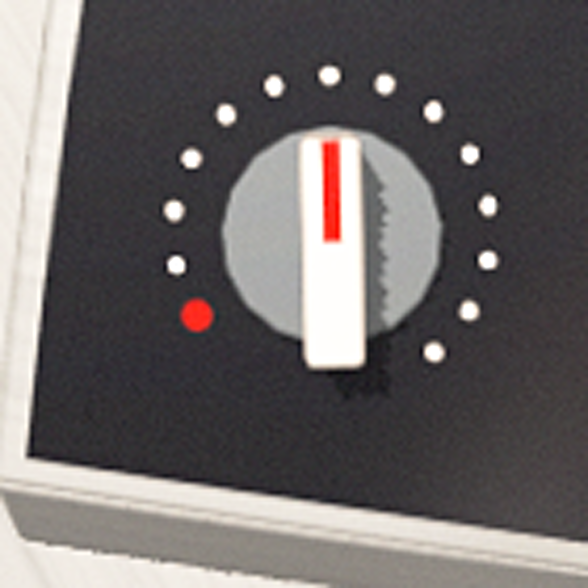

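View pics/s7c.png

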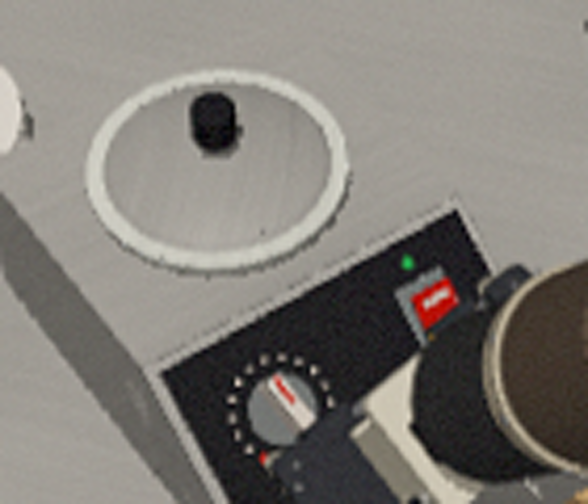

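```bash
sed -i 's/^yaw=.*/yaw=-2.250/; s/^dial=.*/dial=np.array([.6608,.0070,.1007]);rock=dial-.13*yw/' g.py; python3 gd.py d .06 0 0 10; python3 gd.py d .009 0 0 10; python3 -c "
from g import *;print(rock)"
```

```text
[0.6727 0.0217 0.1277] [ 3.021 -0.6   -2.038]
slide [0.0658, -0.0025, 0.1734] mm 92.7 turn [0.0007, 0.0037, -0.0026] deg 1.7
q [ 0.5   0.78  0.47  0.21 -1.81 -1.03]
[ 0.6543 -0.001   0.086 ] [ 3.021 -0.6   -2.038]
slide [0.0681, -0.003, 0.2753] mm 141.8 turn [0.0007, 0.0037, -0.0026] deg 1.7
q [ 0.5   0.78  0.47  0.21 -1.81 -1.03]
[0.55965048 0.08866257 0.1007    ]
```

```bash
python3 -m crank '[{"turn":[0.0007,0.0037,-0.0026],"slide":[0.03,-0.001,0.07],"fingers":0},{"turn":[0.0007,0.0037,-0.0026],"slide":[0.066,-0.0025,0.14],"fingers":0},{"turn":[0.0007,0.0037,-0.0026],"slide":[0.066,-0.0025,0.173],"fingers":0},{"turn":[0.0007,0.0037,-0.0026],"slide":[0.066,-0.0025,0.173],"fingers":0},{"turn":[0.0007,0.0037,-0.0026],"slide":[0.066,-0.0025,0.173],"fingers":0}]';python3 gd.py d .009 0 0 10
python3 - <<'E'
from h import *
s=get_state();c=get_calibration('wrist');f=grab_frame('wrist')
cv2.imwrite('pics/w8.png',f[:,:,::-1]);pickle.dump(c,open('w8.pkl','wb'))
E
python3 gd.py d .009 0 0 10
```

```text
t: 13.3
eef_pos: [0.6727, 0.0204, 0.1333]
ee_rot: [3.026, -0.594, -2.043]
force: [-0.5, 0.5, 1.2]
width: 0.0444
[ 0.6543 -0.001   0.086 ] [ 3.021 -0.6   -2.038]
slide [-0.0076, 0.0005, 0.11] mm 55.1 turn [-0.0003, 0.001, -0.0006] deg 0.4
q [ 0.46  0.71  0.21  0.24 -1.62 -1.03]
[ 0.6543 -0.001   0.086 ] [ 3.021 -0.6   -2.038]
slide [-0.0054, 0.0012, 0.1115] mm 55.8 turn [-0.0005, 0.0011, -0.0005] deg 0.5
q [ 0.46  0.71  0.21  0.24 -1.62 -1.03]
```

View pics/w8.png

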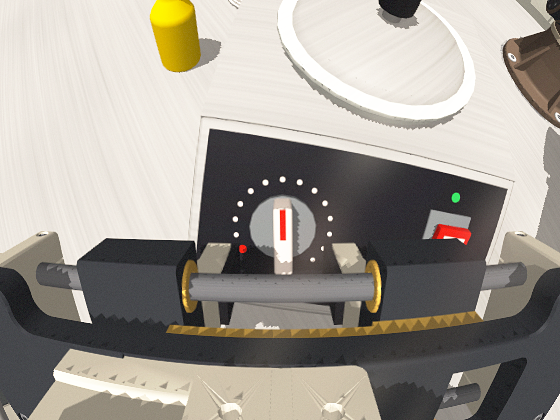

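The bar at (283,235) is centred between the jaws. I continue down and grip it.

```bash
python3 -m crank '[{"turn":[0,0.001,0],"slide":[-0.005,0.001,0.04],"fingers":0},{"turn":[0,0.001,0],"slide":[-0.005,0.001,0.08],"fingers":0},{"turn":[0,0.001,0],"slide":[-0.005,0.001,0.1],"fingers":0},{"turn":[0,0.001,0],"slide":[-0.005,0.001,0.108],"fingers":0},{"turn":[0,0.001,0],"slide":[-0.005,0.001,0.108],"fingers":0}]';python3 gd.py d .009 0 0 10
```

```text
t: 13.77
eef_pos: [0.6539, -0.0002, 0.0841]
ee_rot: [3.021, -0.604, -2.038]
force: [0.3, 0.6, 0.5]
width: 0.0438
[ 0.6543 -0.001   0.086 ] [ 3.021 -0.6   -2.038]
slide [0.003, -0.0012, -0.0025] mm 2.1 turn [-0.0001, -0.0006, -0.0001] deg 0.2
q [ 0.45  0.72  0.09  0.25 -1.51 -1.05]
```

```bash
python3 -m crank '[{"turn":[0,0,0],"slide":[0,0,0],"fingers":-1},{"turn":[0,0,0],"slide":[0,0,0],"fingers":-1},{"turn":[0,0,0],"slide":[0,0,0],"fingers":-1},{"turn":[0,0,0],"slide":[0,0,0],"fingers":-1},{"turn":[0,0,0],"slide":[0,0,0],"fingers":-1}]' 15;python3 gd.py d .009 0 0 10
```

```text
t: 14.18
eef_pos: [0.6537, 0.0001, 0.0835]
ee_rot: [3.02, -0.605, -2.037]
force: [0.4, 0.1, -0.1]
width: 0.0159
[ 0.6543 -0.001   0.086 ] [ 3.021 -0.6   -2.038]
slide [0.0041, -0.0017, -0.0035] mm 2.8 turn [-0.0, -0.0007, -0.0] deg 0.3
q [ 0.45  0.72  0.09  0.25 -1.51 -1.05]
```

```bash
python3 -m crank '[{"turn":[0,-0.0007,0],"slide":[0.004,-0.001,-0.003],"fingers":-1},{"turn":[0,-0.0007,0],"slide":[0.004,-0.001,-0.003],"fingers":-1},{"turn":[0,-0.0007,0],"slide":[0.004,-0.001,-0.003],"fingers":-1}]' 15;python3 gd.py d .009 0 0 10
python3 - <<'E'
from h import *
s=get_state();print(s['width'],s['force'],s['moment']);f=grab_frame('wrist')
cv2.imwrite('pics/w9.png',f[:,:,::-1])
E
```

```text
t: 14.43
eef_pos: [0.6535, -0.0004, 0.0842]
ee_rot: [3.019, -0.599, -2.038]
force: [1.2, 2.8, -9.3]
width: 0.0118
[ 0.6543 -0.001   0.086 ] [ 3.021 -0.6   -2.038]
slide [0.0023, -0.0017, -0.003] mm 2.1 turn [0.0002, 0.0001, 0.0001] deg 0.1
q [ 0.45  0.72  0.09  0.25 -1.51 -1.04]
0.011773251036178057 [ 1.20051834  2.7620286  -9.33434117] [ 4.13092787 -2.57698643 -0.40275116]
```

View pics/w9.png

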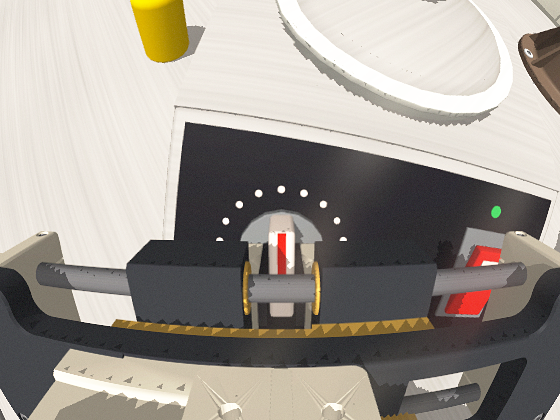

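```bash
python3 -m crank '[{"turn":[0,0,-0.016],"slide":[0,0,0],"fingers":-1},{"turn":[0,0,-0.032],"slide":[0,0,0],"fingers":-1},{"turn":[0,0,-0.048],"slide":[0,0,0],"fingers":-1},{"turn":[0,0,-0.065],"slide":[0,0,0],"fingers":-1},{"turn":[0,0,-0.0833],"slide":[0,0,0],"fingers":-1}]' 20;python3 gd.py d .009 0 0 40
python3 - <<'E'
from h import *
s=get_state();print(s['width'],s['force'],s['moment'],s['q']);f=grab_frame('wrist')
cv2.imwrite('pics/w10.png',f[:,:,::-1])
E
```

```text
t: 14.9
eef_pos: [0.6528, -0.0003, 0.0844]
ee_rot: [2.714, -0.452, -1.447]
force: [-3.9, 6.4, -8.2]
width: 0.0116
[ 0.6543 -0.001   0.086 ] [ 2.719 -0.455 -1.453]
slide [0.0031, -0.0017, -0.003] mm 2.3 turn [0.0003, 0.0001, 0.0009] deg 0.3
q [ 0.45  0.72  0.09  0.25 -1.51 -0.51]
0.011578917239923886 [-3.93907279  6.39956277 -8.24840637] [ 4.53312947 -1.35892529 -1.18208045] [ 0.45120515  0.71878802  0.09228151  0.24581794 -1.51215736 -0.5137041 ]
```

View pics/w10.png

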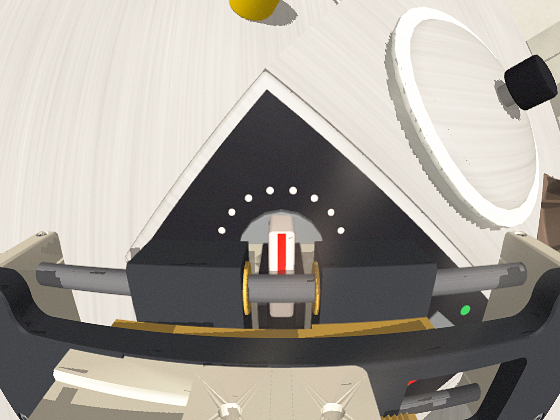

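```bash
python3 -m crank '[{"turn":[0,0,-0.018],"slide":[0,0,0],"fingers":-1},{"turn":[0,0,-0.036],"slide":[0,0,0],"fingers":-1},{"turn":[0,0,-0.054],"slide":[0,0,0],"fingers":-1},{"turn":[0,0,-0.072],"slide":[0,0,0],"fingers":-1},{"turn":[0,0,-0.09],"slide":[0,0,0],"fingers":-1}]' 20;python3 -m crank '[{"turn":[0,0,-0.018],"slide":[0,0,0],"fingers":-1},{"turn":[0,0,-0.036],"slide":[0,0,0],"fingers":-1},{"turn":[0,0,-0.054],"slide":[0,0,0],"fingers":-1},{"turn":[0,0,-0.072],"slide":[0,0,0],"fingers":-1},{"turn":[0,0,-0.09],"slide":[0,0,0],"fingers":-1}]' 20;python3 gd.py d .009 0 0 105
```

```text
t: 15.37
eef_pos: [0.6521, -0.0004, 0.0848]
ee_rot: [2.55, -0.169, -0.929]
force: [-5.1, 5.0, -5.0]
width: 0.0119
t: 15.78
eef_pos: [0.6516, -0.0009, 0.0852]
ee_rot: [2.545, 0.154, -0.463]
force: [-7.3, 3.3, -4.3]
width: 0.0119
[ 0.6543 -0.001   0.086 ] [ 2.547  0.149 -0.463]
slide [0.0046, -0.0006, -0.003] mm 2.8 turn [0.0004, 0.0006, 0.0004] deg 0.3
q [ 0.45  0.72  0.09  0.25 -1.51  0.62]
```

```bash
python3 -m crank '[{"turn":[0,0,-0.015],"slide":[0.002,0,0],"fingers":-1},{"turn":[0,0,-0.03],"slide":[0.004,0,0],"fingers":-1},{"turn":[0,0,-0.045],"slide":[0.004,0,0],"fingers":-1},{"turn":[0,0,-0.06],"slide":[0.004,0,0],"fingers":-1},{"turn":[0,0,-0.07],"slide":[0.004,0,0],"fingers":-1}]' 20;python3 gd.py d .009 0 0 130; python3 -c "
from g import *
s=get_state();print(s['force'],s['moment'],'Mn',s['moment']@n)"
python3 -m crank '[{"turn":[0,0,-0.004],"slide":[0,0,0],"fingers":-1},{"turn":[0,0,-0.008],"slide":[0,0,0],"fingers":-1},{"turn":[0,0,-0.012],"slide":[0,0,0],"fingers":-1},{"turn":[0,0,-0.012],"slide":[0,0,0],"fingers":-1}]' 20;python3 gd.py d .009 0 0 130
python3 - <<'E'
from g import *
s=get_state();print(s['force'],s['moment'],'Mn',s['moment']@n,s['width'])
f=grab_frame('wrist');cv2.imwrite('pics/w11.png',f[:,:,::-1])
f=grab_frame('scene');cv2.imwrite('pics/s11.png',cv2.resize(f[170:320,180:360,::-1],None,fx=3.5,fy=3.5))
E
```

```text
t: 16.2
eef_pos: [0.6516, -0.0015, 0.0856]
ee_rot: [2.649, 0.387, -0.075]
force: [-14.0, 7.6, 0.8]
width: 0.0118
[ 0.6543 -0.001   0.086 ] [ 2.649  0.378 -0.077]
slide [0.0046, 0.0001, -0.003] mm 2.8 turn [0.0001, 0.0012, 0.001] deg 0.6
q [ 0.45  0.72  0.09  0.25 -1.52  1.06]
[-13.95220737   7.5931322    0.75873329] [ 3.68351649  2.74867418 -3.2084775 ] Mn -0.07439772690387861
t: 16.53
eef_pos: [0.6519, -0.0016, 0.0854]
ee_rot: [2.676, 0.42, -0.006]
force: [-11.8, 8.5, -0.2]
width: 0.0128
[ 0.6543 -0.001   0.086 ] [ 2.649  0.378 -0.077]
slide [0.004, 0.0003, -0.0031] mm 2.5 turn [0.0001, 0.0011, 0.0123] deg 4.4
q [ 0.45  0.72  0.09  0.25 -1.52  1.13]
[-11.79147667   8.53360491  -0.19154507] [ 3.72438056  2.11501426 -3.32974068] Mn -0.441816550281613 0.012753024346449232
```

View pics/w11.png

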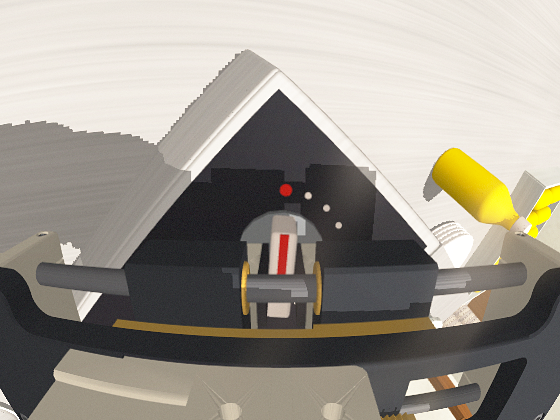

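View pics/s11.png

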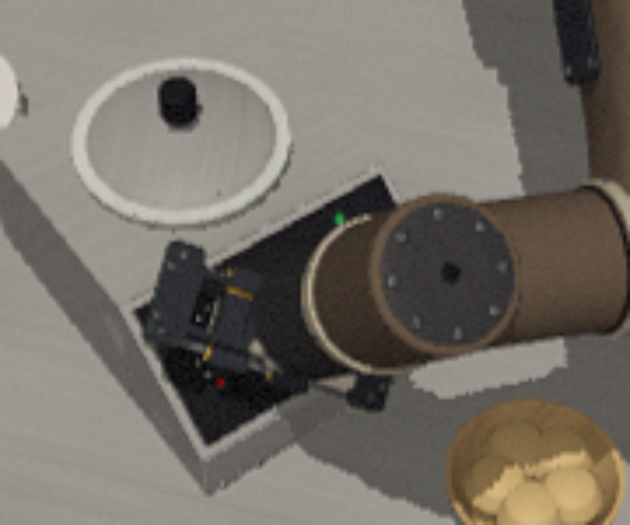

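The pointer lines up with the red stop dot (bar at (281,255), dot at (286,190)), and the moment rose against the stop. Now I turn clockwise 80°.

```bash
python3 -m crank '[{"turn":[0,0,0.015],"slide":[0,0,0],"fingers":-1},{"turn":[0,0,0.03],"slide":[0,0,0],"fingers":-1},{"turn":[0,0,0.045],"slide":[0,0,0],"fingers":-1},{"turn":[0,0,0.06],"slide":[0,0,0],"fingers":-1},{"turn":[0,0,0.075],"slide":[0,0,0],"fingers":-1}]' 20;python3 -m crank '[{"turn":[0,0,0.015],"slide":[0,0,0],"fingers":-1},{"turn":[0,0,0.03],"slide":[0,0,0],"fingers":-1},{"turn":[0,0,0.045],"slide":[0,0,0],"fingers":-1},{"turn":[0,0,0.06],"slide":[0,0,0],"fingers":-1},{"turn":[0,0,0.075],"slide":[0,0,0],"fingers":-1}]' 20;python3 gd.py d .009 0 0 50
```

```text
t: 17.05
eef_pos: [0.6521, -0.0013, 0.0852]
ee_rot: [2.549, 0.174, -0.435]
force: [-11.1, 7.8, -1.4]
width: 0.0119
t: 17.47
eef_pos: [0.6523, -0.001, 0.0849]
ee_rot: [2.534, -0.095, -0.823]
force: [-10.5, 9.3, -3.0]
width: 0.0116
[ 0.6543 -0.001   0.086 ] [ 2.649 -0.378 -1.281]
slide [0.003, -0.0013, -0.0031] mm 2.3 turn [0.0008, 0.0004, 0.0837] deg 30.1
q [ 0.45  0.72  0.09  0.24 -1.52  0.18]
```

```bash
python3 -m crank '[{"turn":[0,0,0.018],"slide":[0,0,0],"fingers":-1},{"turn":[0,0,0.036],"slide":[0,0,0],"fingers":-1},{"turn":[0,0,0.054],"slide":[0,0,0],"fingers":-1},{"turn":[0,0,0.07],"slide":[0,0,0],"fingers":-1},{"turn":[0,0,0.081],"slide":[0,0,0],"fingers":-1}]' 20;python3 -m crank '[{"turn":[0,0,0],"slide":[0,0,0],"fingers":-1}]';python3 gd.py d .009 0 0 50
python3 - <<'E'
from g import *
f=grab_frame('wrist');cv2.imwrite('pics/w12.png',f[:,:,::-1])
E
```

```text
t: 17.88
eef_pos: [0.6527, -0.0008, 0.0847]
ee_rot: [2.639, -0.369, -1.267]
force: [-8.8, 9.1, -4.8]
width: 0.0117
t: 17.97
eef_pos: [0.6527, -0.0008, 0.0847]
ee_rot: [2.639, -0.368, -1.266]
force: [-9.1, 9.6, -5.5]
width: 0.012
[ 0.6543 -0.001   0.086 ] [ 2.649 -0.378 -1.281]
slide [0.0022, -0.0016, -0.0031] mm 2.0 turn [0.0008, 0.0002, 0.0027] deg 1.0
q [ 0.45  0.72  0.1   0.25 -1.52 -0.33]
```

View pics/w12.png

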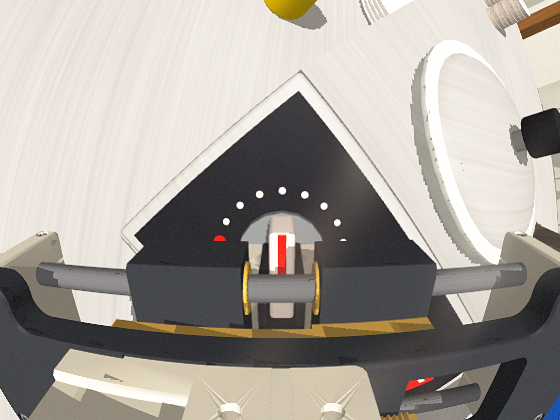

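The pointer aims at (282,190), the fourth white dot after the red one. I release and back off.

```bash
python3 -m crank '[{"turn":[0,0,0],"slide":[0,0,0],"fingers":0},{"turn":[0,0,0],"slide":[0,0,0],"fingers":0},{"turn":[0,0,0],"slide":[0,0,0],"fingers":0},{"turn":[0,0,0],"slide":[0,0,0],"fingers":0},{"turn":[0,0,0],"slide":[0,0,0],"fingers":0}]';python3 -m crank '[{"turn":[0,0,0],"slide":[0,0,-0.05],"fingers":0},{"turn":[0,0,0],"slide":[0,0,-0.1],"fingers":0},{"turn":[0,0,0],"slide":[0,0,-0.16],"fingers":0},{"turn":[0,0,0],"slide":[0,0,-0.22],"fingers":-1},{"turn":[0,0,0],"slide":[-0.05,0,-0.27],"fingers":-1}]'
python3 - <<'E'
from h import *
s=get_state();c=get_calibration('wrist');f=grab_frame('wrist')
cv2.imwrite('pics/w13.png',f[:,:,::-1]);pickle.dump(c,open('w13.pkl','wb'))
E
python3 m7.py w13;  python3 gd.py r .06 0.018 0 0
```

```text
t: 18.43
eef_pos: [0.6557, -0.0025, 0.0857]
ee_rot: [2.642, -0.369, -1.263]
force: [-0.9, 0.7, -0.5]
width: 0.0398
t: 18.85
eef_pos: [0.699, 0.0777, 0.1907]
ee_rot: [2.646, -0.369, -1.268]
force: [0.4, 0.2, 1.5]
width: 0.0352
exp dial px [282.78080056 175.04026669]
reds [(array([283.3, 169.7]), np.int32(68), array([3.6, 3.7])), (array([246.8, 171.1]), np.int32(68), array([-24.1,  24.7]))]
dots 8 centre(u,y mm) r [-1.38 -1.97 35.04] res 0.08
dot angles (from up-slope, +ccw=+y): [-110.1  -50.1  -10.1   30.    50.1   70.2   90.2  110.8]
new dial [0.66   0.0091 0.0999]
red h 0 r 7.5 ang 48.3
red h 0.034 r 13.0 ang 50.1
red h 0 r 35.0 ang 130.4
red h 0.034 r 33.0 ang 119.7
[0.5623 0.0919 0.1381] [-3.142 -0.611 -2.25 ]
slide [-0.1274, 0.1961, 0.1788] mm 147.2 turn [-0.001, 0.0003, 0.142] deg 51.1
q [ 0.52  0.76  0.43  0.22 -1.81 -0.32]
```

View pics/w13.png

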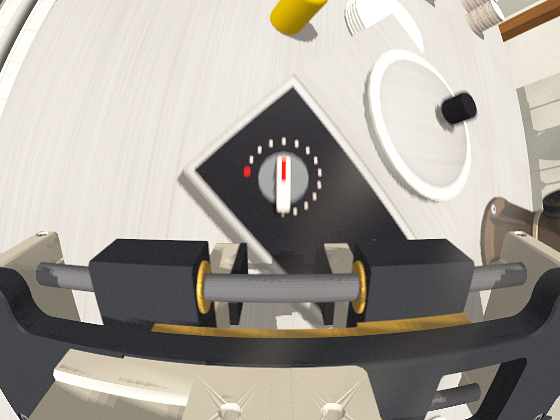

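The pointer now rests at 80° from the stop dot, which is click 4. I turn to the rocker with the jaws shut.

```bash
sed -i 's/^dial=.*/dial=np.array([.6605,.0078,.1003]);rock=dial-.13*yw/' g.py; python3 -m crank '[{"turn":[0,0,0.142],"slide":[-0.03,0.05,0],"fingers":-1},{"turn":[0,0,0.142],"slide":[-0.07,0.1,0.02],"fingers":-1},{"turn":[0,0,0.142],"slide":[-0.1,0.15,0.05],"fingers":-1},{"turn":[0,0,0.142],"slide":[-0.13,0.195,0.08],"fingers":-1},{"turn":[0,0,0.142],"slide":[-0.13,0.195,0.08],"fingers":-1}]'; python3 gd.py r .12 -.03 0 0
```

```text
t: 19.32
eef_pos: [0.5727, 0.1109, 0.174]
ee_rot: [2.959, -0.589, -1.931]
force: [1.0, 0.6, -0.6]
width: 0.0019
[0.6083 0.1501 0.1593] [-3.142 -0.611 -2.25 ]
slide [-0.0981, -0.0329, -0.0369] mm 54.9 turn [0.0002, -0.0004, 0.042] deg 15.1
q [ 0.63  0.58  0.09  0.15 -1.68 -1.08]
```

```bash
python3 -m crank '[{"turn":[0,0,0.041],"slide":[-0.09,-0.03,-0.035],"fingers":-1},{"turn":[0,0,0.041],"slide":[-0.09,-0.03,-0.035],"fingers":-1},{"turn":[0,0,0.041],"slide":[-0.09,-0.03,-0.035],"fingers":-1},{"turn":[0,0,0.041],"slide":[-0.09,-0.03,-0.035],"fingers":-1}]'
python3 - <<'E'
from g import *
s=get_state();c=get_calibration('wrist');f=grab_frame('wrist')
cv2.imwrite('pics/w14.png',f[:,:,::-1]);pickle.dump(c,open('w14.pkl','wb'))
print('pivot px',proj('wrist',rock,c),'line pt',proj('wrist',rock+u*.018+n*.016,c),'green?')
E
python3 gd.py r .035 0.02 0 0
```

```text
t: 19.65
eef_pos: [0.6101, 0.1468, 0.1607]
ee_rot: [3.133, -0.613, -2.235]
force: [0.1, -0.6, -0.1]
width: 0.001
pivot px [286.11783592 170.38401019] line pt [286.7362693  151.66942979] green?
[0.5519 0.0803 0.1183] [-3.142 -0.611 -2.25 ]
slide [0.0946, 0.0086, 0.1713] mm 97.9 turn [0.0, -0.0002, 0.0021] deg 0.7
q [ 0.64  0.67  0.22  0.14 -1.72 -1.33]
```

View pics/w14.png

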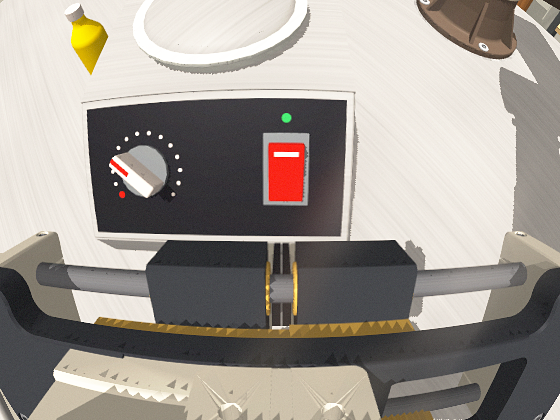

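The rocker frame is centred at (286,170) and its white line is at (286,155), which agrees with the prediction. The dial still points at the fourth dot. I go in and press.

```bash
python3 -m crank '[{"turn":[0,0,0.002],"slide":[0.03,0.003,0.05],"fingers":-1},{"turn":[0,0,0.002],"slide":[0.07,0.006,0.1],"fingers":-1},{"turn":[0,0,0.002],"slide":[0.0946,0.0086,0.15],"fingers":-1},{"turn":[0,0,0.002],"slide":[0.0946,0.0086,0.17],"fingers":-1},{"turn":[0,0,0.002],"slide":[0.0946,0.0086,0.17],"fingers":-1}]' 20; python3 -m crank '[{"turn":[0,0,0],"slide":[0,0,0],"fingers":-1}]'; python3 gd.py r .018 0.02 0 0;python3 gd.py r .010 0.02 0 0
```

```text
t: 20.12
eef_pos: [0.5503, 0.079, 0.1189]
ee_rot: [3.14, -0.613, -2.252]
force: [-0.7, -0.4, 0.9]
width: 0.0003
t: 20.2
eef_pos: [0.5526, 0.0807, 0.1199]
ee_rot: [-3.14, -0.611, -2.252]
force: [0.5, 0.4, -0.3]
width: 0.0007
[0.5458 0.0727 0.1044] [-3.142 -0.611 -2.25 ]
slide [-0.0006, 0.0005, 0.0373] mm 18.7 turn [-0.0, 0.0, -0.0003] deg 0.1
q [ 0.62  0.58 -0.05  0.16 -1.53 -1.35]
[0.5429 0.0691 0.0978] [-3.142 -0.611 -2.25 ]
slide [-0.0006, 0.0005, 0.0533] mm 26.7 turn [-0.0, 0.0, -0.0003] deg 0.1
q [ 0.62  0.58 -0.05  0.16 -1.53 -1.35]
```

```bash
python3 -m crank '[{"turn":[0,0,0],"slide":[0,0,0.015],"fingers":-1},{"turn":[0,0,0],"slide":[0,0,0.03],"fingers":-1},{"turn":[0,0,0],"slide":[0,0,0.038],"fingers":-1},{"turn":[0,0,0],"slide":[0,0,0.042],"fingers":-1},{"turn":[0,0,0],"slide":[0,0,0.042],"fingers":-1}]'; python3 gd.py r .010 0.02 0 0
```

```text
t: 20.62
eef_pos: [0.5446, 0.0717, 0.1014]
ee_rot: [-3.14, -0.612, -2.253]
force: [0.9, 0.2, 0.8]
width: 0.0004
[0.5429 0.0691 0.0978] [-3.142 -0.611 -2.25 ]
slide [0.0009, -0.0007, 0.0093] mm 4.7 turn [0.0, -0.0002, -0.0004] deg 0.1
q [ 0.61  0.58 -0.09  0.16 -1.49 -1.36]
```

```bash
python3 -m crank '[{"turn":[0,0,0],"slide":[0,0,0.003],"fingers":-1},{"turn":[0,0,0],"slide":[0,0,0.006],"fingers":-1},{"turn":[0,0,0],"slide":[0,0,0.009],"fingers":-1},{"turn":[0,0,0],"slide":[0,0,0.011],"fingers":-1}]'; python3 gd.py r .010 0.02 0 0
```

```text
t: 20.95
eef_pos: [0.5429, 0.0693, 0.0975]
ee_rot: [-3.14, -0.611, -2.253]
force: [0.2, -0.6, 1.0]
width: 0.0004
[0.5429 0.0691 0.0978] [-3.142 -0.611 -2.25 ]
slide [0.0006, -0.0002, -0.0006] mm 0.4 turn [-0.0, -0.0, -0.0004] deg 0.2
q [ 0.61  0.58 -0.1   0.16 -1.48 -1.36]
```

Run:
```python
from g import *
f=grab_frame('wrist');cv2.imwrite('pics/w15.png',f[:,:,::-1])
f=grab_frame('scene');cv2.imwrite('pics/s15.png',cv2.resize(f[170:320,180:360,::-1],None,fx=3.5,fy=3.5))
```

```text
(no output)
```

View pics/w15.png

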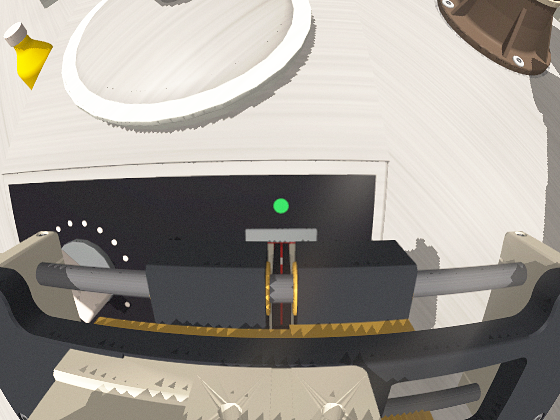

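View pics/s15.png

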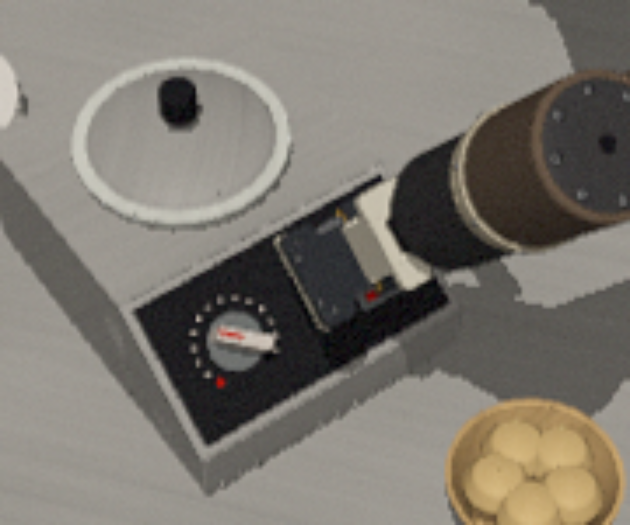

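```bash
python3 -m crank '[{"turn":[0,0,0],"slide":[0,0,0.002],"fingers":-1},{"turn":[0,0,0],"slide":[0,0,0.004],"fingers":-1},{"turn":[0,0,0],"slide":[0,0,0.004],"fingers":-1}]';python3 -m crank '[{"turn":[0,0,0],"slide":[0,0,0.002],"fingers":-1},{"turn":[0,0,0],"slide":[0,0,0.004],"fingers":-1},{"turn":[0,0,0],"slide":[0,0,0.004],"fingers":-1}]'
```

```text
t: 21.3
eef_pos: [0.5421, 0.0684, 0.0954]
ee_rot: [-3.14, -0.611, -2.253]
force: [-1.0, 1.3, 1.4]
width: 0.0006
t: 21.55
eef_pos: [0.5421, 0.0682, 0.095]
ee_rot: [-3.139, -0.61, -2.253]
force: [-0.9, 5.0, 7.6]
width: 0.001
```

```bash
python3 -m crank '[{"turn":[0,0,0],"slide":[0,0,0.002],"fingers":-1},{"turn":[0,0,0],"slide":[0,0,-0.04],"fingers":-1},{"turn":[0,0,0],"slide":[-0.03,0,-0.1],"fingers":-1},{"turn":[0,0,0],"slide":[-0.08,0,-0.17],"fingers":-1},{"turn":[0,0,0],"slide":[-0.1,0,-0.22],"fingers":-1}]'
python3 - <<'E'
from g import *
f=grab_frame('wrist');cv2.imwrite('pics/w16.png',f[:,:,::-1])
cv2.imwrite('pics/w16c.png',cv2.resize(f[90:250,60:380,::-1],None,fx=2.5,fy=2.5))
E
```

```text
t: 21.97
eef_pos: [0.608, 0.15, 0.1559]
ee_rot: [-3.14, -0.611, -2.253]
force: [-0.5, 0.6, -0.5]
width: 0.0003
```

View pics/w16c.png

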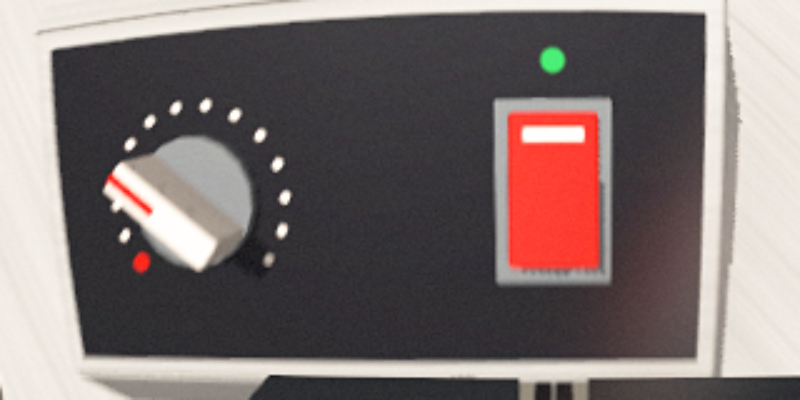

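Run:
```python
from g import *
c=get_calibration('wrist')
im=cv2.imread('pics/w14.png');c14=pickle.load(open('w14.pkl','rb'));im2=cv2.imread('pics/w16.png')
for nm,i,cc in(('w14',im,c14),('w16',im2,c)):
    x0,y0=proj('wrist',rock,cc).astype(int)
    hs=cv2.cvtColor(i,cv2.COLOR_BGR2HSV)[y0-40:y0+40,x0-22:x0+22]
    m=((hs[...,1]<60)&(hs[...,2]>225)).astype('uint8');k,l,s,ce=cv2.connectedComponentsWithStats(m)
    j=1+s[1:,4].argmax();px=ce[j]+[x0-22,y0-40]
    r=((hs[...,1]>150)).astype('uint8');ys=np.where(r.sum(1)>8)[0]+y0-40
    print(nm,'line px',px,s[j,4],'red rows',ys.min(),ys.max(),'u if h=16:',((onplane('wrist',px,rock+n*.016,n,cc)-rock)@u*1e3).round(1),'h=8:',((onplane('wrist',px,rock+n*.008,n,cc)-rock)@u*1e3).round(1))
```

```text
w14 line px [286. 154.] 123 red rows 143 200 u if h=16: 16.1 h=8: 15.2
w16 line px [281.  143.5] 146 red rows 135 196 u if h=16: 18.5 h=8: 17.9
```

Run:
```python
from g import *
a=cv2.imread('pics/w14.png')[120:215,245:330];b=cv2.imread('pics/w16.png')[115:210,240:325]
cv2.imwrite('pics/cmp.png',np.hstack([cv2.resize(q,None,fx=4.5,fy=4.5,interpolation=cv2.INTER_CUBIC) for q in(a,b)]))
f=grab_frame('scene');g=grab_frame('top')
a=cv2.imread('pics/scene0.png')[220:270,255:315]
cv2.imwrite('pics/cmp2.png',np.hstack([cv2.resize(q,None,fx=6,fy=6,interpolation=cv2.INTER_CUBIC) for q in(a,f[220:270,255:315,::-1])]))
```

```text
(no output)
```

View pics/cmp.png

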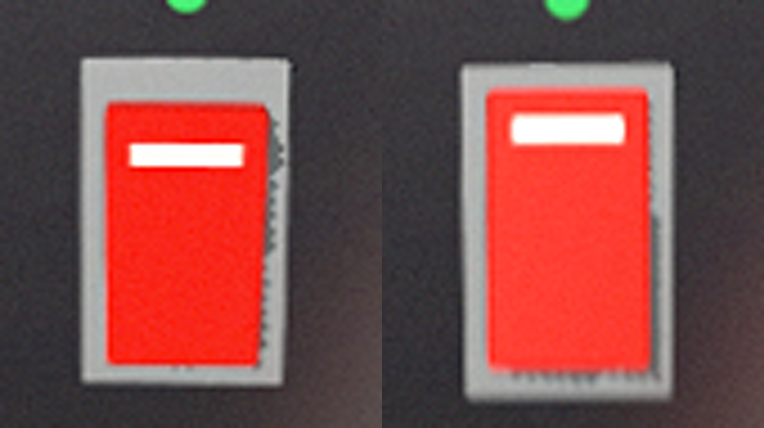

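View pics/cmp2.png

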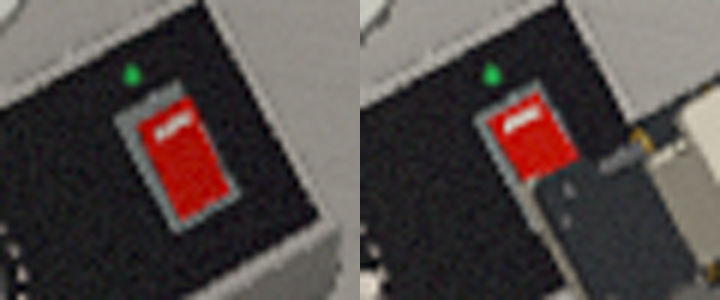

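The rocker has flipped: its upper end is now in, and the shadow has moved from the upper end to the lower. I retract for a last look.

```bash
python3 -m crank '[{"turn":[0,0,0],"slide":[-0.06,0.06,-0.06],"fingers":-1},{"turn":[0,0,0],"slide":[-0.1,0.12,-0.12],"fingers":-1},{"turn":[0,0,0],"slide":[-0.1,0.18,-0.16],"fingers":-1},{"turn":[0,0,0],"slide":[-0.1,0.24,-0.18],"fingers":-1},{"turn":[0,0,0],"slide":[-0.1,0.28,-0.2],"fingers":-1}]';python3 -m crank '[{"turn":[0,0,0],"slide":[0,0,0],"fingers":-1},{"turn":[0,0,0],"slide":[0,0,0],"fingers":-1},{"turn":[0,0,0],"slide":[0,0,0],"fingers":-1}]'
python3 - <<'E'
from g import *
f=grab_frame('scene');cv2.imwrite('pics/sf.png',f[:,:,::-1]);cv2.imwrite('pics/sfc.png',cv2.resize(f[175:320,125:365,::-1],None,fx=3.3,fy=3.3,interpolation=cv2.INTER_CUBIC))
f=grab_frame('top');cv2.imwrite('pics/tf.png',f[:,:,::-1])
from scipy.optimize import least_squares
for n_,box,thr in [('sf',(195,180,75,62),175)]:
    im=cv2.imread('pics/sf.png');x,y,w,h=box
    g=cv2.resize(cv2.cvtColor(im,cv2.COLOR_BGR2GRAY)[y:y+h,x:x+w],None,fx=4,fy=4,interpolation=cv2.INTER_CUBIC)
    cs,_=cv2.findContours((g>thr).astype('uint8'),cv2.RETR_EXTERNAL,cv2.CHAIN_APPROX_NONE);c=max(cs,key=cv2.contourArea)[:,0]
    c=(c+.5)/4-.5+[x,y]
    for z in(.157,):
        p=np.array([onz('scene',q,z)[:2] for q in c]);ff=lambda v:np.hypot(p[:,0]-v[0],p[:,1]-v[1])-v[2]
        r=least_squares(ff,[*p.mean(0),.09],loss='soft_l1',f_scale=.001);print(z,r.x,np.abs(ff(r.x)).mean())
E
```

```text
t: 22.53
eef_pos: [0.5578, 0.3156, 0.2084]
ee_rot: [-3.141, -0.612, -2.251]
force: [1.3, 0.7, 0.5]
width: 0.0004
t: 22.78
eef_pos: [0.5595, 0.3121, 0.2079]
ee_rot: [-3.14, -0.613, -2.253]
force: [0.1, 0.5, 0.3]
width: 0.0002
0.157 [ 0.51420719 -0.08386655  0.09030263] 0.00047300186716160367
```

View pics/sfc.png

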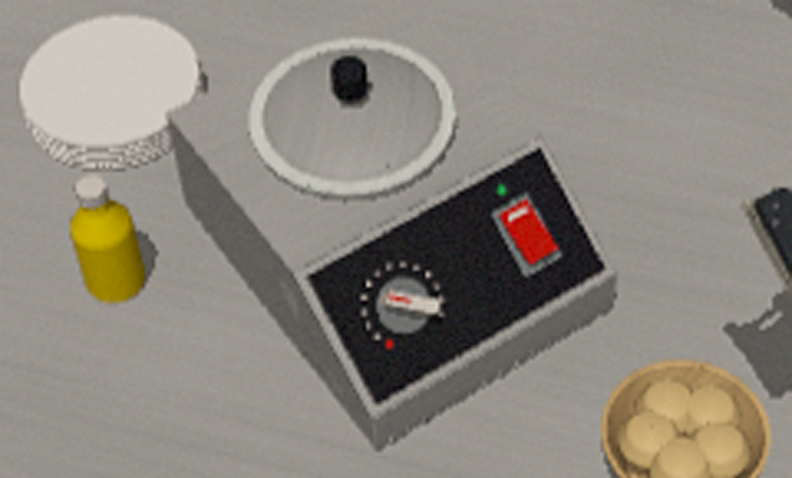

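View pics/tf.png

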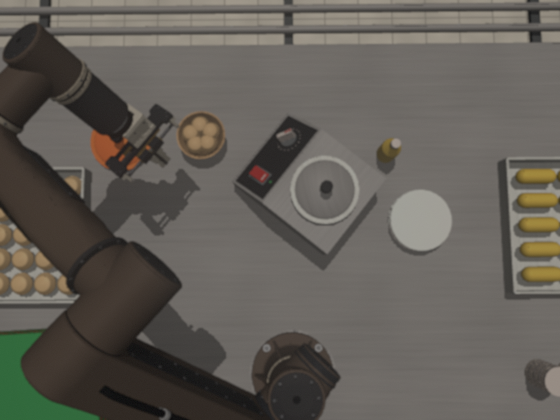

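```bash
python3 -c "
from station import *
print(get_state()['force']);print(job_done())"
```

```text
[ 0.68625629 -0.12519234 -0.88132951]
the job is handed in; nothing more can be done
None
```

I finished the job and handed it in at about 23 s of the 72 s allowed; the hand-in gives no verdict.

- **Lid:** I set the large silver lid on the pot. In the last scene image it sits flat, about 1 mm off the pot's centre.
- **Dial:** I turned it anticlockwise to the stop, with the pointer on the red dot and the moment rising. I then turned it 80° clockwise. After release the pointer rested at 80° from the stop dot, which is click 4.
- **Rocker:** I pressed the upper end. It is on: the upper end is in, and its shadow moved to the lower end. I could not tell this from the force. There was almost no force where the plate should have tipped, and the only clear contact, about 9 N, came at the end of the press, so I checked by image.
- **Bystanders:** The plates, sauce bottle and basket look unmoved, and the gripper was clear of everything at hand-in.

**What disagreed:**
- The real fingertips are about 27 mm short of the reported TCP. My first grasp shut in the air just above the knob; I measured the offset in the wrist image and corrected for it.
- The top and scene cameras disagreed by about 4 mm in x. The wrist view agreed with the top camera to within about 1 mm.

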